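# Find the rattling tin and pry it open

## Task

One of the closed tins on the shoemaker's bench has a loose steel disc in it that rattles: pick up and shake the tins to find out which, set that one flat in the wooden cradle with its hinge at the cradle's red stop and its brass lip over the low bare stop, and stand the tins that do not rattle, still shut, flat in the green tray. With the rattling tin shut in the cradle, lever its lid up with the prying blade until it stands nearly upright (70 degrees or more), leaving the tin in the cradle, and lay the blade back on its grey pad. Leave the last, the glue can and the heels alone, and open no other tin.

Things in the scene. Friction and masses are not known exactly. Their poses are not given: they have to be found in the camera images.
- tin_a: closed blue tin, red and cream lid; body 100 (x) x 50 (y) x 38 mm, lid 4 mm thick on top, 46 wide; 0.15 to 0.5 kg (weight tells nothing). Origin: centre of the underside, x lengthwise, hinge at the +x end. Grip across its width. Only in the tin that rattles is anything loose: a 0.16 kg steel disc that slides lengthwise through 55 mm, from some 1.5 m/s2 or 9 degrees of tipping.
- tin_a_lid (a joint): lid angle, 0 shut, 1.75 fully open. Hinge line at the tin's x = 50 mm, z = 38 mm; lid underside at z = 38 when shut. A brass lip of the lid juts 10 mm past the -x end; 8.5 mm under it is a ledge as long (top at z = 29.5 mm): the blade goes in between, up to 10 mm deep. Stiff hinge (0.06 N m, 0.8 N at the lip): the lid stays where left.
- tin_b: closed blue tin, red and cream lid; body 100 (x) x 50 (y) x 38 mm, lid 4 mm thick on top, 46 wide; 0.15 to 0.5 kg (weight tells nothing). Origin: centre of the underside, x lengthwise, hinge at the +x end. Grip across its width. Only in the tin that rattles is anything loose: a 0.16 kg steel disc that slides lengthwise through 55 mm, from some 1.5 m/s2 or 9 degrees of tipping.
- tin_b_lid (a joint): lid angle, 0 shut, 1.75 fully open. Hinge line at the tin's x = 50 mm, z = 38 mm; lid underside at z = 38 when shut. A brass lip of the lid juts 10 mm past the -x end; 8.5 mm under it is a ledge as long (top at z = 29.5 mm): the blade goes in between, up to 10 mm deep. Stiff hinge (0.06 N m, 0.8 N at the lip): the lid stays where left.
- tin_c: closed blue tin, red and cream lid; body 100 (x) x 50 (y) x 38 mm, lid 4 mm thick on top, 46 wide; 0.15 to 0.5 kg (weight tells nothing). Origin: centre of the underside, x lengthwise, hinge at the +x end. Grip across its width. Only in the tin that rattles is anything loose: a 0.16 kg steel disc that slides lengthwise through 55 mm, from some 1.5 m/s2 or 9 degrees of tipping.
- tin_c_lid (a joint): lid angle, 0 shut, 1.75 fully open. Hinge line at the tin's x = 50 mm, z = 38 mm; lid underside at z = 38 when shut. A brass lip of the lid juts 10 mm past the -x end; 8.5 mm under it is a ledge as long (top at z = 29.5 mm): the blade goes in between, up to 10 mm deep. Stiff hinge (0.06 N m, 0.8 N at the lip): the lid stays where left.
- tin_d: closed blue tin, red and cream lid; body 100 (x) x 50 (y) x 38 mm, lid 4 mm thick on top, 46 wide; 0.15 to 0.5 kg (weight tells nothing). Origin: centre of the underside, x lengthwise, hinge at the +x end. Grip across its width. Only in the tin that rattles is anything loose: a 0.16 kg steel disc that slides lengthwise through 55 mm, from some 1.5 m/s2 or 9 degrees of tipping.
- tin_d_lid (a joint): lid angle, 0 shut, 1.75 fully open. Hinge line at the tin's x = 50 mm, z = 38 mm; lid underside at z = 38 when shut. A brass lip of the lid juts 10 mm past the -x end; 8.5 mm under it is a ledge as long (top at z = 29.5 mm): the blade goes in between, up to 10 mm deep. Stiff hinge (0.06 N m, 0.8 N at the lip): the lid stays where left.
- tin_e: closed blue tin, red and cream lid; body 100 (x) x 50 (y) x 38 mm, lid 4 mm thick on top, 46 wide; 0.15 to 0.5 kg (weight tells nothing). Origin: centre of the underside, x lengthwise, hinge at the +x end. Grip across its width. Only in the tin that rattles is anything loose: a 0.16 kg steel disc that slides lengthwise through 55 mm, from some 1.5 m/s2 or 9 degrees of tipping.
- tin_e_lid (a joint): lid angle, 0 shut, 1.75 fully open. Hinge line at the tin's x = 50 mm, z = 38 mm; lid underside at z = 38 when shut. A brass lip of the lid juts 10 mm past the -x end; 8.5 mm under it is a ledge as long (top at z = 29.5 mm): the blade goes in between, up to 10 mm deep. Stiff hinge (0.06 N m, 0.8 N at the lip): the lid stays where left.
- cradle_floor (a point): fixed pale wooden cradle, base 150 (x) x 90 (y) x 8 mm. This point: centre of its floor, on top of the base, where the centre of the tin's underside goes; axes the cradle's. End stops 110 mm apart inside (+x one 20 mm above the floor, painted red; -x one 12 mm, bare), side rims 5 mm high, 60 mm apart inside. Tin along x, its lip over the lower (-x) stop.
- cradle_front (a point): middle of the cradle's -x edge (lower-stop end), 75 mm from the floor's centre, at floor height: the end where the tin's lip belongs and the blade comes in.
- tray_in (a point): the fixed green return tray with low rims: 260 (x) x 190 (y) x 12 mm outside, walls and floor 4 mm. This point is the centre of its inner floor; axes as the tray's. Room for four tins lengthwise along the tray's x, two by two: 122 mm apart along x, 80 mm along y.
- pad: fixed grey felt tool pad on the bench, 250 (x) x 60 (y) x 4 mm; origin at the centre of its underside. Place of the prying blade.
- blade: prying blade: dark wooden handle 100 long (x) x 36 wide (y) x 24 mm high, and a thin steel blade 18 mm wide and 2.5 mm thick that reaches 110 mm out of the handle's +x end, mid-plane 12 mm above the handle's underside; 0.12 kg. Origin: centre of the handle's underside, x towards the tip, z up.
- blade_grip (a point): good grip point in the handle near the centre of mass: x = 20 mm, 20 mm above the handle's underside; grip across the 36 mm width.
- blade_tip (a point): end of the steel blade, x = 160 mm from the blade's origin, at mid-thickness.
- last: bystander: orange shoe last on a pale sole, 200 x 60 mm, 100 mm high; origin at the middle of its underside.
- glue_can: bystander: red glue can, 100 mm across, 112 mm high; origin at the middle of its underside.
- heels: bystander: stack of black rubber heels 65 x 60 x 36 mm; origin at the middle of its underside.
Mind the look-alikes: they are no part of the job. What is shaped like the tin_d but turquoise is not meant. Leave any orange look-alike of the tin_b alone.

How it is judged:
By the outcome, as a careful person would: the job done as asked, in the order asked, and still so for the second after the job is handed in, with the robot touching nothing.
Of tin_d, tin_e only 1 to 2 are there at a start; the rules pass over those that are not, and their reading is None.
At some moment in a run one of tin_a, tin_b, tin_c, tin_d, tin_e, blade may be knocked a few centimetres aside while the robot is not near it.
It also fails if it takes over 210 s, if anything falls off the work surface, if the arm or the gripper's body presses on something with over 40 N, if the wrist force passes 120 N, or if a joint passes its speed limit or range.

## Robot

A 6-joint arm with a two-finger parallel gripper is mounted at the origin on the work surface. World frame = base frame: x ahead of the robot, y to its left, z up, the work surface at z = 0. Lengths are in mm, angles in rad, forces in N, time in s.
With the tool pointing down it reaches from about 375 to 900 mm from the base axis. Payload 3.1 kg.
Tool frame: the origin (TCP) lies between the finger pads; the fingertips stand 22 mm ahead of it and the grasp point (between the pads) lies 3 mm ahead of it (manip.tcp_to_tips is the distance from the TCP to the fingertips, in mm); z points along the fingers, y is the line along which they close (so a half turn about z gives the same grasp; the last joint's range is limited). The gripper opens to 85 mm and grips with 20 to 120 N. Pads are 22 mm wide; open, the fingers measure 114 mm over their backs; the gripper's body (76 mm by 85 mm) begins 54 mm behind the grasp point. The pads swing forward as they close: fully open they stand 13 mm farther back than shut.
Start: joints at [0.931, 0.527, 1.433, -0, 1.181, -0.178], TCP at [277.873, 559.806, 220.61] pointing down, gripper open.
Joint ranges: [-3.08, 3.08], [-0.75, 2.2], [0.22, 2.44], [-1.43, 4.57], [0, 2.65], [-2.85, 2.85]. Speed limits (rad/s): [2.79, 2.79, 3.14, 3.14, 3.14, 3.14].

## Interface

Orientations are given as a unit quaternion [w, x, y, z].
In Python, from rig import manip gives the robot as it stands.
- The arm moves only by the tool drive_tool, never from a script. Its argument "moves" is a list that holds one entry, the list of rows, each a list of 7 numbers: the shift along the tool's x, y, z in m, then the turn, a rotation vector about the tool's x, y, z in rad, then the closure, from 0 (fully open) to 1 (shut). In form: [[[dx, dy, dz, wx, wy, wz, grip], ...]]. A call has 1 to 20 rows; each row is the pose to reach, as a shift and turn from the pose commanded when the call began, along the tool's axes at that moment; what a row does not reach only later rows make up. A row lasts 1/10 s, in which the tool goes at most 50 mm and 8.59 degrees, less where a joint would pass 70% of its speed; a pose out of reach is approached as far as the arm can. A call with a gripper value outside its range is refused whole. The fingers move at their own pace and stop on an object; the grip force is fixed at half the most. Time passes only in rows, so rows that repeat a pose let the fingers close. It gives the time, the measured TCP pose, the force, the opening and the grip force at its end, in the units of the state.
- manip.read_state(): the state, without advancing time (a new reading comes with each control period).
- manip.capture(name): name is "scene" or "top" or "wrist"; returns a dict with "image" (480x640x3 uint8, red, green, blue), "z_map" (480x640 float32, mm along the optical axis (not along the pixel's ray), 0 where there is no reading), "fov_y" (degrees; the focal length in pixels is half the picture's height over the tangent of half this angle, whatever the lens; pixels are square), "cx", "cy" (the principal point, pixels), "dist" ([k1, k2, p1, p2, k3] as OpenCV has them; the pictures are not rectified), "R" (3x3) and "t" (3): a world point X has camera coordinates R X + t; the wrist camera has in their place "T_tool_cam" (4x4, takes a point from camera to tool coordinates, whose origin is the TCP and whose axes are the flange's). Camera axes: x right, y down, z forward; pixel columns grow to the right and rows downward; lengths in mm; the calibration is good to about 2 mm. A picture is of the moment at which its call begins: read the wrist's pose just before it.
- manip.close_job(): hands the job in; it is judged then, once.
Trained networks look in a picture, given as the dict that the camera call returned (one of the last four; its "shot" number tells which), for a name from the list of things; names that differ only in an ending like _2 or _b are one class to them, and where a whole thing is asked for, a point or a joint stands for the part that bears it (a point fixed in the world has none). Each returns a list of dicts, best first, with "p" (0 to 1); they miss things now and then, are a little off and sometimes report something else, mostly with a low value. They report only what shows in the picture. A call takes as long as a camera call. They do not tell look-alikes from the thing itself.
- manip.find_in(picture, target): "box" ([left, top, right, bottom] in pixels, round what is visible of it).
The state is a dict: "clock": time; "joint_positions": joint angles; "joint_vel": joint speeds; "joint_efforts": joint torques, N m; "ee_pos": TCP position; "eef_rot": TCP orientation; "force": force on the tool from outside, world axes, zero at the start; "torque": the same for the moment, N m; "width": opening from 0.0 (shut) to 1.0 (fully open); "grasp_force": force on a finger pad.
Only numpy, scipy, OpenCV 4.12 (cv2) and the standard library are available. Lean on these libraries where they do the work, as an engineer would, in place of code of your own. Each camera call takes 0.05 s, during which the arm holds its last target. There are 200 camera calls.

## Working session

There is one attempt and no reset: what is moved stays moved. The work goes in short steps, Python scripts to look and compute and a tool call to move; the robot and the scene stay as the last step left them, time stands still between calls to the robot, and variables do not carry over. Pictures are saved under pics/ and viewed, at most 14 in all, crops included, and the job is handed in when it is done.

Besides the shell and the picture viewer there is one more tool, called after "Emit:" by a JSON object that holds its "fn" and its "kwargs". drive_tool: Moves the arm, as the interface text tells. Its arguments: {"type":"object","properties":{"moves":{"type":"array"}},"required":["moves"]}

```bash
ls; mkdir -p pics
python3 - <<'E'
from rig import manip
import cv2,pickle
print(manip.read_state())
d={}
for n in("scene","top"):
    p=manip.capture(n); d[n]=p
    cv2.imwrite(f"pics/{n}0.png",p["image"][:,:,::-1])
    print(n,{k:v for k,v in p.items() if k not in("image","z_map")})
    for t in("tin_a","blade","cradle_floor","tray_in","pad"):
        try: print(t,[([round(x) for x in f["box"]],round(f["p"],2)) for f in manip.find_in(p,t)])
        except Exception as e: print(t,e)
pickle.dump(d,open("p0.pkl","wb"))
E
```

```text
pics
{'clock': 0.0, 'joint_positions': array([ 9.31470829e-01,  5.28465947e-01,  1.43388285e+00, -1.13505598e-05,
        1.18139667e+00, -1.78514405e-01]), 'joint_vel': array([ 1.18634219e-03, -1.22899738e-03,  4.64938831e-04,  9.23992204e-05,
        6.60013609e-05,  1.46662976e-05]), 'joint_efforts': array([-5.27975644e-04, -4.42351055e+01, -1.78024220e+01, -2.83269310e-04,
        8.52592435e-03,  4.98373865e-06]), 'ee_pos': array([277.46502212, 559.22166275, 219.63996249]), 'eef_rot': array([-4.23183453e-04,  2.28370136e-01,  9.73573789e-01, -9.89743555e-04]), 'force': array([-0.45895075,  0.32002513,  0.49361453]), 'torque': array([0.0075364 , 0.02041528, 0.00502405]), 'grasp_force': 0.0, 'width': 0.9995405161959111}
scene {'fov_y': 49.180988820518344, 'cx': 317.99963197196166, 'cy': 237.8810634409508, 'dist': array([-0.10559365,  0.        ,  0.        ,  0.        ,  0.        ]), 'R': array([[ 0.36672093,  0.930185  , -0.01648122],
       [ 0.73415053, -0.30022578, -0.60900532],
       [-0.5714357 ,  0.2112353 , -0.79299488]]), 't': array([-146.55307076, -393.06007462, 1542.
[... 534 characters left out ...]
, 0.        , 0.        , 0.        , 0.        ]), 'R': array([[-0.10833541, -0.99409741, -0.00581141],
       [-0.97194798,  0.10714557, -0.20937274],
       [ 0.20875956, -0.0170341 , -0.97781864]]), 't': array([-30.27040019, 568.83383679, 940.62557413]), 'shot': 2}
tin_a [([285, 206, 312, 258], 0.94), ([311, 265, 337, 319], 0.89), ([218, 271, 249, 325], 0.81), ([267, 266, 290, 320], 0.8), ([236, 215, 264, 267], 0.75), ([343, 340, 401, 376], 0.72), ([446, 164, 486, 218], 0.56), ([263, 131, 294, 160], 0.54)]
blade [([209, 170, 299, 188], 0.67)]
cradle_floor [([382, 210, 435, 280], 0.62)]
tray_in [([290, 210, 314, 259], 0.71), ([106, 213, 202, 338], 0.64)]
pad [([206, 170, 312, 200], 0.66)]
```

Run:
```python
import cv2
for n,(x0,y0,x1,y1) in {"scene":(120,130,520,430),"top":(90,110,510,400)}.items():
    im=cv2.imread(f"pics/{n}0.png")[y0:y1,x0:x1]
    cv2.imwrite(f"pics/{n}0c.png",cv2.resize(im,None,fx=1.9,fy=1.9,interpolation=cv2.INTER_CUBIC))
```

```text
(no output)
```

View pics/scene0c.png

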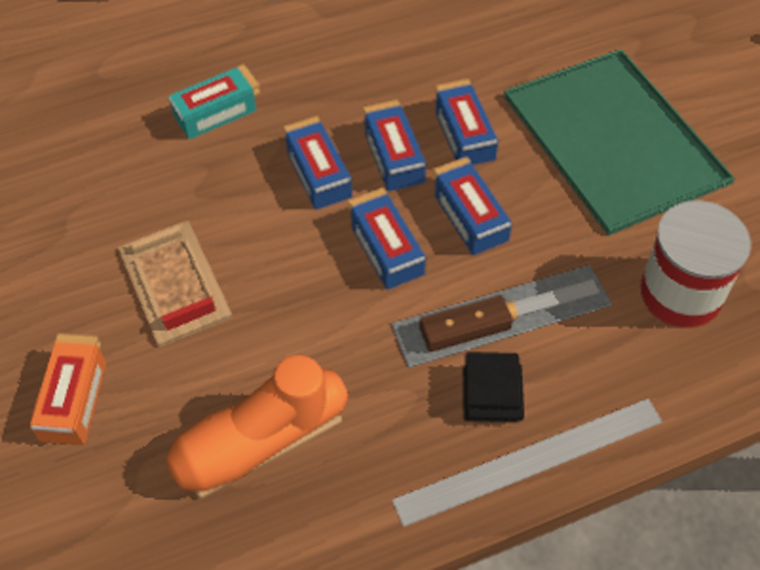

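View pics/top0c.png

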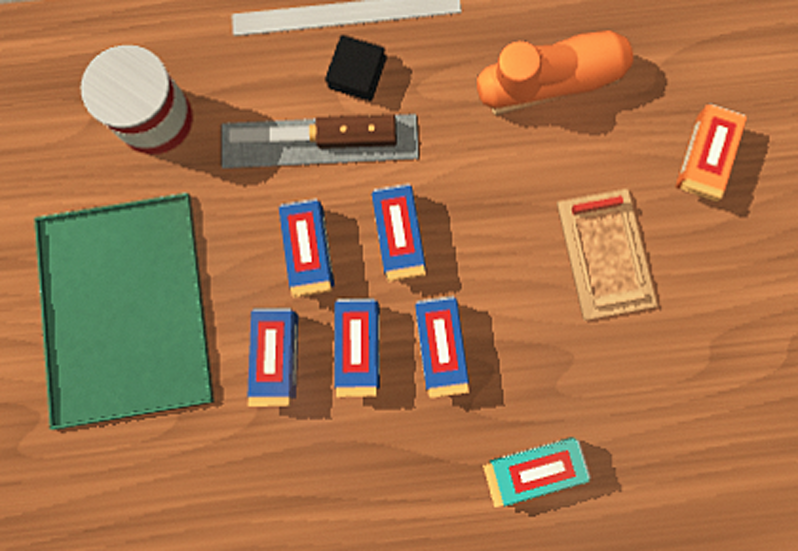

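The top crop shows five blue tins (full-image pixels ~ (250,238), (298,230), (231,297), (277,292), (323,292)). The turquoise one at (374,358) and the orange one at (466,190) are look-alikes, so I leave them alone. All five blue lips face the robot. The cradle is at (408,245) with its red stop on the far side, the tray at (155,273), and the blade on its pad with the tip to the left. Next I measure poses from the depth maps.

```bash
cat > h.py <<'E'
import numpy as np, cv2
from scipy.spatial.transform import Rotation as Ro
def rot(q): return Ro.from_quat(np.roll(q,-1))
def cloud(p, st=None):
    h,w=p["z_map"].shape; f=h/2/np.tan(np.radians(p["fov_y"]/2))
    K=np.array([[f,0,p["cx"]],[0,f,p["cy"]],[0,0,1]])
    v,u=np.mgrid[:h,:w]
    n=cv2.undistortPoints(np.dstack([u,v]).reshape(-1,1,2).astype(np.float64),K,np.array(p["dist"])).reshape(-1,2)
    z=p["z_map"].reshape(-1,1); c=np.hstack([n*z,z]).astype(float)
    if "R" in p: X=(c-p["t"])@np.array(p["R"])
    else:
        T=np.array(p["T_tool_cam"]); X=c@T[:3,:3].T+T[:3,3]
        X=rot(st["eef_rot"]).apply(X)+st["ee_pos"]
    X[z[:,0]<=0]=np.nan
    return X.reshape(h,w,3)
def rect(P):
    """centre, yaw of long side (deg), sizes"""
    (c,s,a)=cv2.minAreaRect(P[:,:2].astype(np.float32))
    if s[0]<s[1]: a+=90; s=(s[1],s[0])
    return np.round(c,1),round((a+90)%180-90,1),np.round(s,1)
def tins(p,X):
    hsv=cv2.cvtColor(p["image"],cv2.COLOR_RGB2HSV)
    H,S,V=cv2.split(hsv); blue=((H>100)&(H<130)&(S>100)).astype(np.uint8)
    z=X[:,:,2]; sol=((z>12)&(z<330)).astype(np.uint8)
    n,l,s,_=cv2.connectedComponentsWithStats(sol)
    out=[]
    for i in range(1,n):
        m=l==i
        if s[i,4]<150 or blue[m].mean()<.2: continue
        zt=np.median(z[m][z[m]>np.nanpercentile(z[m],70)])
        t=m&(z>zt-4); P=X[t]
        c,a,sz=rect(P)
        br=t&(H>10)&(H<30)&(S>90)
        bc=X[br][:,:2].mean(0) if br.sum()>5 else None
        out.append((c,a,sz,round(zt,1),None if bc is None else np.round(bc)))
    return out
E
python3 - <<'E'
from h import *; import pickle
d=pickle.load(open("p0.pkl","rb"))
for n,p in d.items():
    X=cloud(p); print(n)
    for o in tins(p,X): print(o)
    hsv=cv2.cvtColor(p["image"],cv2.COLOR_RGB2HSV);H,S,V=cv2.split(hsv);z=X[:,:,2]
    def box(b):
        m=np.zeros(z.shape,bool);m[b[1]:b[3],b[0]:b[2]]=1;return m
    B={"top":dict(tr=(100,205,210,345),cr=(375,200,445,290),pad=(195,155,320,205)),
       "scene":dict(tr=(375,145,515,260),cr=(175,240,250,320),pad=(318,262,450,330))}[n]
    m=box(B["tr"])&(H>60)&(H<90)&(S>80)&(z<25)&(z>-10); print("tray",rect(X[m]),np.median(X[m][:,2]))
    m=box(B["cr"])&(z>5)&(z<40); print("cradle",rect(X[m]),np.nanmax(X[m][:,2]))
    r=m&((H<8)|(H>172))&(S>150); print("red",X[r].mean(0).round(),rect(X[r]))
    print("fl",[np.round(np.percentile(z[m],q),1) for q in(5,25,50,75,95)])
    m=box(B["pad"])&(z>14)&(z<40); print("handle",rect(X[m]),np.median(z[m]))
    m=box(B["pad"])&(S<60)&(z>1)&(z<22); print("pad",rect(X[m]))
    m=box(B["pad"])&(S<60)&(V>130)&(z>8)&(z<24); print("steel",m.sum(),rect(X[m]) if m.sum()>5 else 0)
E
```

```text
scene
(array([511.6,  74.9]), -19.0, array([252.1,  82.6]), np.float64(42.9), array([478.,  70.]))
(array([448.7,   2.5]), -5.5, array([115.8,  48.5]), np.float64(43.0), array([397.,   8.]))
(array([439. , -95.2]), 1.8, array([116.1,  49.7]), np.float64(43.0), array([387., -96.]))
(array([581. , -60.1]), 3.4, array([114.9,  48.3]), np.float64(43.2), array([530., -62.]))
tray (array([531.2, 283. ]), 3.5, array([262.4, 194.4])) 2.834119179037117
cradle (array([ 515.9, -289.8]), 4.5, array([185.2, 134.1])) 32.48282248180151
red [ 593. -306.   21.] (array([ 586.7, -306.1]), -83.2, array([60.1, 26.9]))
fl [np.float64(5.5), np.float64(6.8), np.float64(8.2), np.float64(10.5), np.float64(24.2)]
handle (array([732.1,  -2.5]), 61.2, array([258.2, 155.1])) 26.996395299948443
pad (array([710.9,  29.1]), 83.2, array([250.5, 172. ]))
steel 163 (array([725.1,  65.5]), 85.5, array([48.6, 21.1]))
top
(array([580.1, -59.5]), 3.7, array([112.2,  49.4]), np.float64(43.6), array([530., -62.]))
(array([573.6,  53.8]), 3.2, array([112.3,  49. ]), np.float64(43.8), array([523.,  52.]))
(array([438.6, -95.9]), 2.0, array([112.4,  48.9]), np.float64(43.8), array([388., -97.]))
(array([448.1,   4.1]), -5.6, array([110.6,  49.3]), np.float64(43.7), array([398.,   8.]))
(array([448.1, 103.2]), -6.3, array([109.7,  49.3]), np.float64(43.6), array([399., 109.]))
tray (array([530.3, 283. ]), 3.6, array([259. , 190.5])) 3.8986508574951344
cradle (array([ 534.3, -320.6]), 4.4, array([188.4, 163.1])) 32.1507735297205
red [ 591. -304.   26.] (array([ 593.6, -306.2]), -86.8, array([62.6, 13.7]))
fl [np.float64(5.7), np.float64(7.2), np.float64(8.6), np.float64(10.3), np.float64(21.7)]
handle (array([745.5,  33.3]), 85.9, array([208.1,  82.2])) 26.065078010537967
pad (array([738.,  27.]), 85.9, array([247.5, 101.9]))
steel 274 (array([718.4,  58.5]), 73.1, array([162.5,  33.5]))
```

```bash
cat >> h.py <<'E'
def down(yaw,tilt=0):
    """tool z down, tool x at angle yaw (deg, world); tilt about tool y"""
    a=np.radians(yaw); x=np.array([np.cos(a),np.sin(a),0]); z=np.array([0,0,-1.])
    return Ro.from_matrix(np.c_[x,np.cross(z,x),z])*Ro.from_euler("y",tilt,degrees=True)
def plan(st,*wps):
    """wps: x,y,z,tool-x yaw,tilt -> rows in tool axes at st"""
    R=rot(st["eef_rot"]); p=np.array(st["ee_pos"]); lp,lr=p,R
    for w in wps:
        g=np.array(w[:3],float); G=down(*w[3:])
        n=max(np.linalg.norm(g-lp)/50,np.degrees((lr.inv()*G).magnitude())/8.59)
        print(w,"->",[round(float(v),4) for v in R.inv().apply(g-p)/1000],[round(float(v),3) for v in (R.inv()*G).as_rotvec()],"rows",round(n,1)); lp,lr=g,G
def show(st): print({k:np.round(st[k],3) for k in("clock","ee_pos","force","torque","width","grasp_force","joint_positions")})
E
python3 - <<'E'
from h import *; from rig import manip
st=manip.read_state()
plan(st,(453,102.7,150,173.7),(453,102.7,32,173.7))
d=__import__("pickle").load(open("p0.pkl","rb"))["top"]; X=cloud(d); z=X[:,:,2]
sol=((z>4.5)&(z<60)).astype(np.uint8); n,l,s,_=cv2.connectedComponentsWithStats(sol)
for px in((408,245),(270,178),(280,176)):
    sub=l[px[1]-30:px[1]+30,px[0]-30:px[0]+30]; i=np.bincount(sub[sub>0]).argmax(); m=l==i
    print(px,s[i],rect(X[m]),np.median(z[m]))
E
```

```text
(453, 102.7, 150, 173.7) -> [-0.3601, -0.3315, 0.0706] [-0.0, 0.0, -0.351] rows 9.9
(453, 102.7, 32, 173.7) -> [-0.3601, -0.3315, 0.1886] [-0.0, 0.0, -0.351] rows 2.4
(408, 245) [ 383  210   53   69 2387] (array([ 531.6, -310.4]), 4.7, array([152.8,  92.7])) 8.519413976883083
(270, 178) [ 207  171   97   25 1279] (array([717.2,  35.7]), 85.8, array([231.9,  58.4])) 21.68039571703238
(280, 176) [ 207  171   97   25 1279] (array([717.2,  35.7]), 85.8, array([231.9,  58.4])) 21.68039571703238
```

Emit:
{"fn": "drive_tool", "kwargs": {"moves": [[[-0.36,-0.3315,0.07,0,0,-0.351,0],[-0.36,-0.3315,0.07,0,0,-0.351,0],[-0.36,-0.3315,0.07,0,0,-0.351,0],[-0.36,-0.3315,0.07,0,0,-0.351,0],[-0.36,-0.3315,0.07,0,0,-0.351,0],[-0.36,-0.3315,0.07,0,0,-0.351,0],[-0.36,-0.3315,0.07,0,0,-0.351,0],[-0.36,-0.3315,0.07,0,0,-0.351,0],[-0.36,-0.3315,0.07,0,0,-0.351,0],[-0.36,-0.3315,0.07,0,0,-0.351,0],[-0.36,-0.3315,0.07,0,0,-0.351,0],[-0.36,-0.3315,0.11,0,0,-0.351,0],[-0.36,-0.3315,0.15,0,0,-0.351,0],[-0.36,-0.3315,0.175,0,0,-0.351,0],[-0.36,-0.3315,0.188,0,0,-0.351,0],[-0.36,-0.3315,0.188,0,0,-0.351,0.2]]]}}

```text
clock: 2.2
ee_pos: [451.6, 103.4, 31.1]
eef_rot: [-0.002, 0.055, 0.999, -0.0]
force: [0.0, 0.2, 0.8]
width: 0.857
grasp_force: 0.0
```

Emit:
{"fn": "drive_tool", "kwargs": {"moves": [[[0,0,0,0,0,0,1],[0,0,0,0,0,0,1],[0,0,0,0,0,0,1],[0,0,0,0,0,0,1],[0,0,0,0,0,0,1],[0,0,-0.03,0,0,0,1],[0,0,-0.08,0,0,0,1],[0,0,-0.12,0,0,0,1],[0,0,-0.12,0,0.36,0,1],[0,0,-0.12,0,0.36,0,1],[0,0,-0.12,0,0.36,0,1],[0,0,-0.12,0,0.36,0,1],[0,0,-0.12,0,0.36,0,1],[0,0,-0.12,0,0.36,0,1],[0,0,-0.12,0,0,0,1],[0,0,-0.12,0,0,0,1],[0,0,-0.12,0,0,0,1],[0,0,-0.12,0,0,0,1],[0,0,-0.12,0,0,0,1],[0,0,-0.12,0,0,0,1]]]}}

```text
clock: 4.2
ee_pos: [454.2, 102.7, 152.9]
eef_rot: [0.001, 0.055, 0.998, 0.0]
force: [-0.7, 0.7, 0.2]
width: -0.001
grasp_force: 0.0
```

```bash
python3 -c "
from h import *; from rig import manip
show(manip.read_state())"
```

```text
{'clock': np.float64(4.2), 'ee_pos': array([454.208, 102.714, 152.902]), 'force': array([-0.66 ,  0.66 ,  0.249]), 'torque': array([ 0.011,  0.004, -0.052]), 'width': np.float64(-0.001), 'grasp_force': np.float64(0.0), 'joint_positions': array([-0.018,  0.424,  1.894,  0.   ,  0.823, -1.479])}
```

Emit:
{"fn": "drive_tool", "kwargs": {"moves": [[[0,0,0,0,-0.36,0,1],[0,0,0,0,-0.36,0,1],[0,0,0,0,-0.36,0,1],[0,0,0,0,-0.36,0,1],[0,0,0,0,-0.36,0,1],[0,0,0,0,-0.36,0,1],[0,0,0,0,0,0,1],[0,0,0,0,0,0,1],[0,0,0,0,0,0,1],[0,0,0,0,0,0,1],[0,0,0,0,0,0,1],[0,0,0,0,0,0,1]]]}}

```text
clock: 5.4
ee_pos: [451.5, 102.9, 152.2]
eef_rot: [-0.001, 0.055, 0.998, -0.0]
force: [-0.8, 0.3, -0.2]
width: 0.002
grasp_force: 0.0
```

```bash
python3 -c "
from h import *; from rig import manip
st=manip.read_state(); show(st)
y=176.5+7
plan(st,(592.1,326.7,150,183.5),(592.1,326.7,37,183.5))
plan(st,(531.6,-310.4,150,184.7),(531.6,-310.4,41,184.7))"
```

```text
{'clock': np.float64(5.4), 'ee_pos': array([451.483, 102.91 , 152.22 ]), 'force': array([-0.812,  0.312, -0.213]), 'torque': array([0.039, 0.017, 0.004]), 'width': np.float64(0.002), 'grasp_force': np.float64(0.0), 'joint_positions': array([-0.018,  0.423,  1.899,  0.   ,  0.821, -1.479])}
(592.1, 326.7, 150, 183.5) -> [-0.1153, 0.2378, 0.002] [-0.0, -0.001, -0.171] rows 5.3
(592.1, 326.7, 37, 183.5) -> [-0.1154, 0.2378, 0.115] [-0.0, -0.001, -0.171] rows 2.3
(531.6, -310.4, 150, 184.7) -> [-0.1249, -0.4021, 0.0021] [0.0, -0.001, -0.192] rows 8.4
(531.6, -310.4, 41, 184.7) -> [-0.125, -0.402, 0.1111] [0.0, -0.001, -0.192] rows 2.2
```

The fingers closed on nothing, so I look before going on.

Run:
```python
from h import *; from rig import manip
for n in("top","scene"):
    p=manip.capture(n); X=cloud(p); print(n)
    for o in tins(p,X): print(o)
    cv2.imwrite(f"pics/{n}1.png",p["image"][:,:,::-1])
st=manip.read_state(); p=manip.capture("wrist"); cv2.imwrite("pics/w1.png",p["image"][:,:,::-1])
print(p["T_tool_cam"])
for o in tins(p,cloud(p,st)): print(o)
```

```text
top
(array([580. , -59.2]), 3.1, array([113. ,  49.3]), np.float64(43.8), array([532., -63.]))
(array([573.6,  53.3]), 3.7, array([112.6,  48.2]), np.float64(43.6), array([524.,  52.]))
(array([438.7, -96. ]), 1.3, array([112.6,  49.1]), np.float64(43.8), array([391., -98.]))
(array([448. ,   3.9]), -5.4, array([110.5,  49. ]), np.float64(43.7), array([398.,   8.]))
(array([441.3,  58.1]), -12.3, array([42.8, 28.1]), np.float64(260.9), array([452.,  62.]))
scene
(array([512.7,  73.4]), -17.9, array([254.5,  82. ]), np.float64(42.9), array([480.,  68.]))
(array([448.7,   1.3]), -4.8, array([118.3,  50.1]), np.float64(43.0), array([397.,   8.]))
(array([439.3, -95. ]), 1.7, array([117. ,  48.5]), np.float64(43.0), array([387., -97.]))
(array([581.1, -60.5]), 2.7, array([115.2,  47.2]), np.float64(43.2), array([529., -62.]))
[[-8.45676655e-04 -9.54392706e-01 -2.98552923e-01  7.59816757e+01]
 [ 9.99999641e-01 -7.90212006e-04 -3.06490975e-04  5.36610513e-01]
 [ 5.65926467e-05 -2.98553075e-01  9.54393031e-01 -1.54121970e+02]
 [ 0.00000000e+00  0.00000000e+00  0.00000000e+00  1.00000000e+00]]
(array([439.8, -94. ]), 1.2, array([112.8,  51. ]), np.float64(43.6), array([389., -95.]))
(array([449.8,   5.6]), -4.4, array([113.3,  49. ]), np.float64(43.7), array([401.,  10.]))
```

View pics/scene1.png

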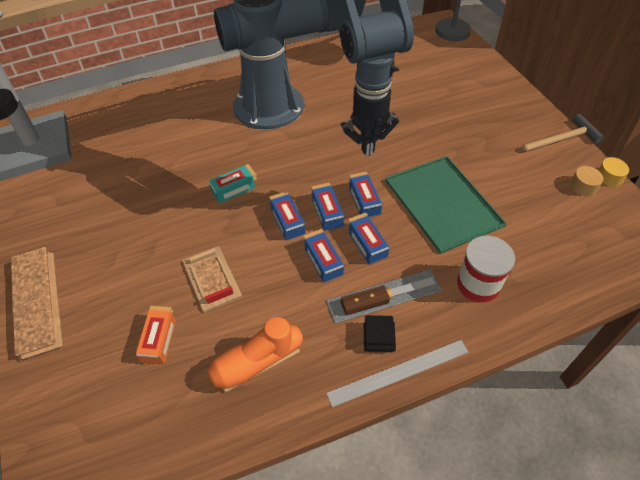

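View pics/w1.png

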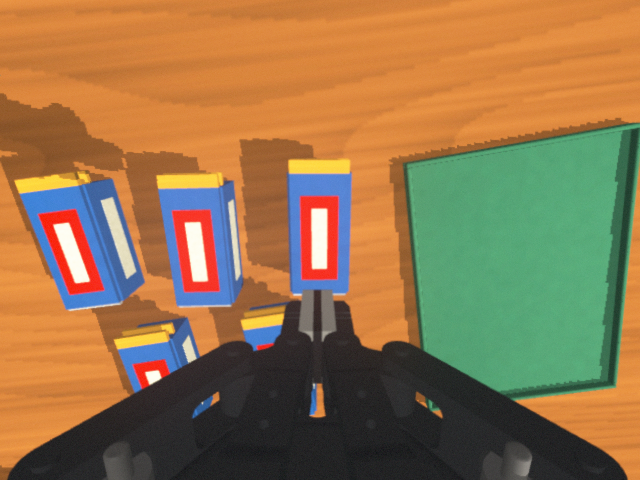

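```bash
cat >> h.py <<'E'
def tin_at(p,X,xy,r=75):
    z=X[:,:,2]; m=(np.hypot(X[:,:,0]-xy[0],X[:,:,1]-xy[1])<r)&(z>20)&(z<60)
    H,S,V=cv2.split(cv2.cvtColor(p["image"],cv2.COLOR_RGB2HSV))
    m&=(S>60)|(V>180)
    zt=np.percentile(z[m],90); m=(m&(z>zt-5)).astype(np.uint8)
    n,l,s,_=cv2.connectedComponentsWithStats(m)
    i=1+np.argmax(s[1:,4]); return rect(X[l==i]),round(zt,1)
E
python3 - <<'E'
from h import *; from rig import manip
st=manip.read_state(); p=manip.capture("wrist"); X=cloud(p,st)
for xy in((450,103),(450,4),(440,-96)): print(tin_at(p,X,xy,72))
for rc in((165,320),(285,320),(225,295),(225,345)): print(X[rc])
E
```

```text
((array([449.5, 105.2]), -6.2, array([112.6,  50.6])), np.float64(43.9))
((array([450.1,   6.1]), -5.0, array([113.5,  48.6])), np.float64(43.9))
((array([440.2, -94. ]), 1.6, array([113.2,  50.7])), np.float64(43.9))
[398.20350246 111.64500467  42.1062722 ]
[495.71452925 101.09604107  43.42336867]
[442.39664738  86.88193063  42.20459359]
[446.62748362 126.35331528  42.73501282]
```

Emit:
{"fn": "drive_tool", "kwargs": {"moves": [[[0,0,0,0,0,0,0],[0,0,0,0,0,0,0],[0,0,0,0,0,0,0],[0,0,0,0,0,0,0],[0,0,0,0,0,0,0],[0,0,0,0,0,0,0],[0,0,0,0,0,0,0],[0,0,0,0,0,0,0],[0,0,0.05,0,0,0,0],[0,0,0.09,0,0,0,0],[0,0,0.11,0,0,0,0],[0,0,0.125,0,0,0,0],[0,0,0.125,0,0,0,1],[0,0,0.125,0,0,0,1],[0,0,0.125,0,0,0,1],[0,0,0.125,0,0,0,1],[0,0,0.125,0,0,0,1]]]}}

```text
clock: 7.3
ee_pos: [453.0, 98.9, 33.2]
eef_rot: [0.001, 0.052, 0.999, -0.003]
force: [-9.1, -22.8, 52.9]
width: 0.226
grasp_force: 72.7
```

Run:
```python
from h import *; from rig import manip
st=manip.read_state(); show(st); w=manip.capture("wrist")["image"]; s=manip.capture("scene")["image"]
a=cv2.resize(w[150:480,120:520],(400,330)); b=cv2.resize(s[120:252,290:450],(400,330),interpolation=cv2.INTER_CUBIC)
cv2.imwrite("pics/x2.png",np.hstack([a,b])[:,:,::-1])
```

```text
{'clock': np.float64(7.3), 'ee_pos': array([453.049,  98.939,  33.197]), 'force': array([ -9.055, -22.847,  52.891]), 'torque': array([-3.418,  1.531, -0.401]), 'width': np.float64(0.226), 'grasp_force': np.float64(72.655), 'joint_positions': array([-0.022,  0.66 ,  1.977, -0.013,  0.502, -1.479])}
```

View pics/x2.png

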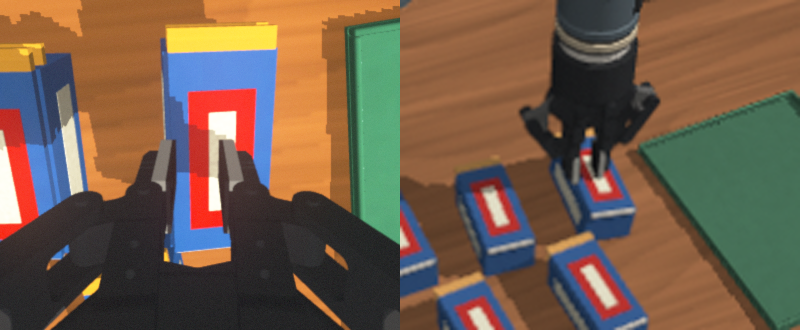

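Emit:
{"fn": "drive_tool", "kwargs": {"moves": [[[0,0,-0.04,0,0,0,1],[0,0,-0.08,0,0,0,1],[0,0,-0.1,0,0,0,0.5],[0,0,-0.1,0,0,0,0.5],[0,0,-0.1,0,0,0,0.5],[0,0,-0.1,0,0,0,0.5]]]}}

```text
clock: 8.0
ee_pos: [452.2, 102.8, 127.2]
eef_rot: [-0.001, 0.055, 0.998, -0.0]
force: [-1.0, -0.5, 0.0]
width: 0.5
grasp_force: 0.0
```

Run:
```python
from h import *; from rig import manip
st=manip.read_state(); show(st); w=manip.capture("wrist"); X=cloud(w,st)
L=rot(st["eef_rot"]).inv().apply(X.reshape(-1,3)-st["ee_pos"]).reshape(X.shape)
print("tips",getattr(manip,"tcp_to_tips",None))
m=(abs(L[:,:,0])<14)&(abs(L[:,:,1])<60)&(L[:,:,2]>-60)&(L[:,:,2]<35)
for a,b in((-60,-40),(-40,-25),(-25,-10),(-10,0),(0,10),(10,25),(25,40),(40,60)):
    k=m&(L[:,:,1]>a)&(L[:,:,1]<b); 
    if k.sum()>5: print(a,b,k.sum(),np.percentile(L[k][:,2],[1,50,99]).round(1),np.percentile(L[k][:,0],[1,99]).round())
print(tin_at(w,X,(450,103),72))
cv2.imwrite("pics/w3.png",w["image"][:,:,::-1])
```

```text
{'clock': np.float64(8.0), 'ee_pos': array([452.21 , 102.825, 127.187]), 'force': array([-1.027, -0.488,  0.021]), 'torque': array([0.017, 0.005, 0.043]), 'width': np.float64(0.5), 'grasp_force': np.float64(0.0), 'joint_positions': array([-0.018,  0.47 ,  1.919, -0.   ,  0.754, -1.479])}
tips 22.0
-60 -40 108 [-60.  -58.9 -55.6] [ 6. 12.]
-40 -25 1152 [-59.8 -42.9 -18.7] [ 6. 13.]
-25 -10 1712 [-59.  -42.1 -14.6] [-11.  12.]
10 25 1558 [-58.3 -42.  -14.7] [-11.  12.]
25 40 1292 [-59.9 -42.6 -18.6] [ 6. 13.]
40 60 141 [-60.  -58.7 -55. ] [ 6. 12.]
((array([449.7, 105.2]), -5.5, array([112.6,  50.6])), np.float64(43.9))
```

View pics/w3.png

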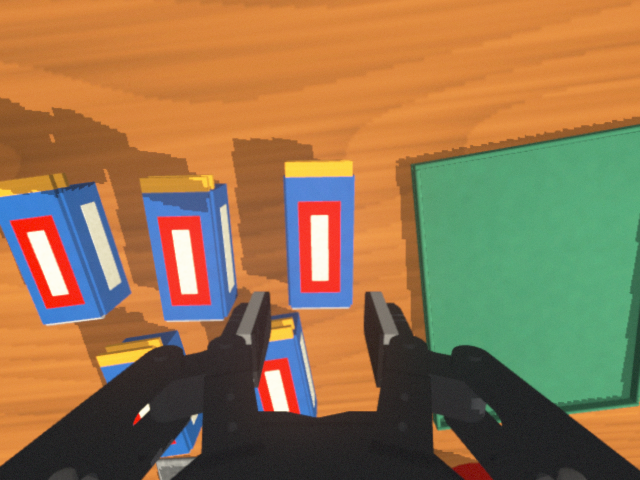

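The fingertips actually sit about 15 mm behind the reported TCP when half open, not 22 mm ahead of it. Both failed grips came from that, because the fingers closed above or on the lid. I will descend about 38 mm lower.

Emit:
{"fn": "drive_tool", "kwargs": {"moves": [[[-0.002,0.002,0,0,0,0,0.1],[-0.002,0.002,0,0,0,0,0.1],[-0.002,0.002,0.04,0,0,0,0.1],[-0.002,0.002,0.07,0,0,0,0.1],[-0.002,0.002,0.09,0,0,0,0.1],[-0.002,0.002,0.105,0,0,0,0.1],[-0.002,0.002,0.12,0,0,0,0.1],[-0.002,0.002,0.132,0,0,0,0.1],[-0.002,0.002,0.132,0,0,0,1],[-0.002,0.002,0.132,0,0,0,1],[-0.002,0.002,0.132,0,0,0,1],[-0.002,0.002,0.132,0,0,0,1],[-0.002,0.002,0.132,0,0,0,1],[-0.002,0.002,0.132,0,0,0,1]]]}}

```text
clock: 9.45
ee_pos: [455.2, 104.6, -4.2]
eef_rot: [0.0, 0.055, 0.998, 0.0]
force: [0.8, 0.4, -3.4]
width: 0.577
grasp_force: 63.2
```

Emit:
{"fn": "drive_tool", "kwargs": {"moves": [[[0,0,-0.03,0,0,0,1],[0,0,-0.07,0,0,0,1],[0,0,-0.11,0,0,0,1],[0,0,-0.13,0,0.36,0,1],[0,0,-0.13,0,0.36,0,1],[0,0,-0.13,0,0.36,0,1],[0,0,-0.13,0,0.36,0,1],[0,0,-0.13,0,0.36,0,1],[0,0,-0.13,0,0.36,0,1],[0,0,-0.13,0,0,0,1],[0,0,-0.13,0,0,0,1],[0,0,-0.13,0,0,0,1],[0,0,-0.13,0,0,0,1],[0,0,-0.13,0,0,0,1],[0,0,-0.13,0,0,0,1],[0,0,-0.13,0,0,0,1]]]}}

```text
clock: 11.05
ee_pos: [456.3, 104.4, 125.5]
eef_rot: [0.0, 0.055, 0.998, 0.0]
force: [-0.0, -0.4, -3.6]
width: 0.572
grasp_force: 64.4
```

```bash
python3 -c "
from h import *; from rig import manip
show(manip.read_state())"
```

```text
{'clock': np.float64(11.05), 'ee_pos': array([456.348, 104.405, 125.547]), 'force': array([-0.026, -0.447, -3.648]), 'torque': array([ 0.06 ,  0.016, -0.031]), 'width': np.float64(0.572), 'grasp_force': np.float64(64.448), 'joint_positions': array([-0.015,  0.477,  1.911,  0.   ,  0.753, -1.475])}
```

Emit:
{"fn": "drive_tool", "kwargs": {"moves": [[[0,0,0,0,-0.36,0,1],[0,0,0,0,-0.36,0,1],[0,0,0,0,-0.36,0,1],[0,0,0,0,-0.36,0,1],[0,0,0,0,-0.36,0,1],[0,0,0,0,-0.36,0,1],[0,0,0,0,0,0,1],[0,0,0,0,0,0,1],[0,0,0,0,0,0,1],[0,0,0,0,0,0,1],[0,0,0,0,0,0,1],[0,0,0,0,0,0,1],[0,0,0,0,0,0,1]]]}}

```text
clock: 12.35
ee_pos: [453.4, 104.8, 125.3]
eef_rot: [-0.001, 0.055, 0.999, -0.0]
force: [0.1, 0.3, -3.1]
width: 0.575
grasp_force: 64.4
```

```bash
python3 -c "
from h import *; from rig import manip
st=manip.read_state(); show(st)
plan(st,(592.1,326.7,125,183.5),(592.1,326.7,0,183.5))
plan(st,(531.6,-310.4,125,184.7),(531.6,-310.4,4,184.7))"
```

```text
{'clock': np.float64(12.35), 'ee_pos': array([453.434, 104.776, 125.329]), 'force': array([ 0.135,  0.324, -3.078]), 'torque': array([ 0.004,  0.002, -0.008]), 'width': np.float64(0.575), 'grasp_force': np.float64(64.444), 'joint_positions': array([-0.014,  0.475,  1.917,  0.   ,  0.752, -1.475])}
(592.1, 326.7, 125, 183.5) -> [-0.1136, 0.2357, 0.0001] [-0.0, -0.002, -0.17] rows 5.2
(592.1, 326.7, 0, 183.5) -> [-0.1138, 0.2358, 0.1251] [-0.0, -0.002, -0.17] rows 2.5
(531.6, -310.4, 125, 184.7) -> [-0.123, -0.4042, 0.0002] [0.0, -0.002, -0.191] rows 8.4
(531.6, -310.4, 4, 184.7) -> [-0.1232, -0.4041, 0.1212] [0.0, -0.002, -0.191] rows 2.4
```

```bash
cat >> h.py <<'E'
def meas(manip,n=6):
    T=[];F=[];P=[]
    for i in range(n):
        s=manip.read_state(); T.append(s["torque"]);F.append(s["force"]);P.append(s["ee_pos"]); manip.capture("wrist")
    y=rot(s["eef_rot"]).as_matrix()[:,1]
    t=np.array(T)@y
    print("torque about tool y: %.4f +- %.4f"%(t.mean(),t.std()/n**.5),"Fz %.2f"%np.mean(F,0)[2],"pos",np.mean(P,0).round(1),np.std(P,0).round(2))
    return s
E
python3 -c "
from h import *; from rig import manip
meas(manip)"
```

```text
torque about tool y: -0.0078 +- 0.0060 Fz -3.63 pos [454.2 104.7 125.5] [0.47 0.03 0.12]
```

Emit:
{"fn": "drive_tool", "kwargs": {"moves": [[[0,0,0,0,0.36,0,1],[0,0,0,0,0.36,0,1],[0,0,0,0,0.36,0,1],[0,0,0,0,0.36,0,1],[0,0,0,0,0.36,0,1],[0,0,0,0,0.36,0,1],[0,0,0,0,0,0,1],[0,0,0,0,0,0,1],[0,0,0,0,0,0,1],[0,0,0,0,0,0,1],[0,0,0,0,0,0,1],[0,0,0,0,0,0,1],[0,0,0,0,0,0,1]]]}}

```text
clock: 13.95
ee_pos: [456.4, 104.4, 125.6]
eef_rot: [0.0, 0.055, 0.998, 0.0]
force: [0.2, -1.0, -3.1]
width: 0.576
grasp_force: 64.4
```

```bash
python3 -c "
from h import *; from rig import manip
st=meas(manip)
plan(st,(592.1,326.7,125,183.5),(592.1,326.7,0,183.5))
plan(st,(531.6,-310.4,125,184.7),(531.6,-310.4,4,184.7))"
```

```text
torque about tool y: -0.0163 +- 0.0094 Fz -3.71 pos [455.8 104.4 125.4] [0.37 0.04 0.09]
(592.1, 326.7, 125, 183.5) -> [-0.1115, 0.2359, 0.0003] [0.0, -0.0, -0.171] rows 5.2
(592.1, 326.7, 0, 183.5) -> [-0.1116, 0.2359, 0.1253] [0.0, -0.0, -0.171] rows 2.5
(531.6, -310.4, 125, 184.7) -> [-0.1214, -0.404, 0.0003] [0.0, -0.0, -0.192] rows 8.4
(531.6, -310.4, 4, 184.7) -> [-0.1214, -0.404, 0.1213] [0.0, -0.0, -0.192] rows 2.4
```

Emit:
{"fn": "drive_tool", "kwargs": {"moves": [[[-0.1115,0.236,0,0,0,-0.171,1],[-0.1115,0.236,0,0,0,-0.171,1],[-0.1115,0.236,0,0,0,-0.171,1],[-0.1115,0.236,0,0,0,-0.171,1],[-0.1115,0.236,0,0,0,-0.171,1],[-0.1115,0.236,0,0,0,-0.171,1],[-0.1115,0.236,0.04,0,0,-0.171,1],[-0.1115,0.236,0.075,0,0,-0.171,1],[-0.1115,0.236,0.1,0,0,-0.171,1],[-0.1115,0.236,0.115,0,0,-0.171,1],[-0.1115,0.236,0.1245,0,0,-0.171,1],[-0.1115,0.236,0.1245,0,0,-0.171,1],[-0.1115,0.236,0.1245,0,0,-0.171,0.25],[-0.1115,0.236,0.1245,0,0,-0.171,0.25],[-0.1115,0.236,0.1245,0,0,-0.171,0.25],[-0.1115,0.236,0.1245,0,0,-0.171,0.25],[-0.1115,0.236,0.08,0,0,-0.171,0.25],[-0.1115,0.236,0.04,0,0,-0.171,0.25],[-0.1115,0.236,0,0,0,-0.171,0.25]]]}}

```text
clock: 16.15
ee_pos: [591.7, 326.8, 126.9]
eef_rot: [-0.0, -0.031, 1.0, -0.0]
force: [-0.5, -0.5, -0.3]
width: 0.744
grasp_force: 0.0
```

Run:
```python
from h import *; from rig import manip
st=manip.read_state(); w=manip.capture("top"); X=cloud(w)
for xy in((592,327),(580,54),(453,4),(585,-59),(443,-95)):
    print(tin_at(w,X,xy))
# next tin t2: yaw 3.4
plan(st,(580,55,125,183.4),(580,55,-5,183.4))
```

```text
((array([585.7, 325.4]), 4.9, array([111.7,  49.1])), np.float64(48.0))
((array([574.1,  53.4]), 2.9, array([112.5,  49.1])), np.float64(44.1))
((array([448.1,   3.9]), -4.9, array([111.2,  48.8])), np.float64(44.1))
((array([580.2, -59.4]), 2.4, array([112.5,  48.3])), np.float64(44.1))
((array([438.7, -95.8]), 1.5, array([112.4,  49. ])), np.float64(44.3))
(580, 55, 125, 183.4) -> [0.0283, -0.2706, 0.002] [-0.0, -0.0, 0.002] rows 5.4
(580, 55, -5, 183.4) -> [0.0283, -0.2706, 0.132] [-0.0, -0.0, 0.002] rows 2.6
```

Emit:
{"fn": "drive_tool", "kwargs": {"moves": [[[0.028,-0.2705,0,0,0,0,0.1],[0.028,-0.2705,0,0,0,0,0.1],[0.028,-0.2705,0,0,0,0,0.1],[0.028,-0.2705,0,0,0,0,0.1],[0.028,-0.2705,0,0,0,0,0.1],[0.028,-0.2705,0,0,0,0,0.1],[0.028,-0.2705,0.04,0,0,0,0.1],[0.028,-0.2705,0.08,0,0,0,0.1],[0.028,-0.2705,0.105,0,0,0,0.1],[0.028,-0.2705,0.12,0,0,0,0.1],[0.028,-0.2705,0.131,0,0,0,0.1],[0.028,-0.2705,0.131,0,0,0,1],[0.028,-0.2705,0.131,0,0,0,1],[0.028,-0.2705,0.131,0,0,0,1],[0.028,-0.2705,0.131,0,0,0,1],[0.028,-0.2705,0.131,0,0,0,1],[0.028,-0.2705,0.11,0,0,0,1],[0.028,-0.2705,0.07,0,0,0,1],[0.028,-0.2705,0.03,0,0,0,1],[0.028,-0.2705,0,0,0,0,1]]]}}

```text
clock: 18.2
ee_pos: [580.8, 55.2, 127.9]
eef_rot: [0.001, -0.031, 1.0, -0.0]
force: [1.2, -0.5, -2.2]
width: 0.577
grasp_force: 63.8
```

Emit:
{"fn": "drive_tool", "kwargs": {"moves": [[[0,0,0,0,0.36,0,1],[0,0,0,0,0.36,0,1],[0,0,0,0,0.36,0,1],[0,0,0,0,0.36,0,1],[0,0,0,0,0.36,0,1],[0,0,0,0,0.36,0,1],[0,0,0,0,0,0,1],[0,0,0,0,0,0,1],[0,0,0,0,0,0,1],[0,0,0,0,0,0,1],[0,0,0,0,0,0,1],[0,0,0,0,0,0,1],[0,0,0,0,0,0,1]]]}}

```text
clock: 19.5
ee_pos: [581.5, 55.1, 125.6]
eef_rot: [0.0, -0.031, 1.0, -0.0]
force: [-0.5, -0.7, -2.1]
width: 0.576
grasp_force: 63.9
```

```bash
python3 -c "
from h import *; from rig import manip
st=meas(manip); print(st['width'],st['grasp_force'])"
```

```text
torque about tool y: 0.0096 +- 0.0082 Fz -1.66 pos [581.   55.2 125.4] [0.31 0.04 0.1 ]
0.5798934616744732 63.876163959503174
```

Emit:
{"fn": "drive_tool", "kwargs": {"moves": [[[0,0,0,0,-0.36,0,1],[0,0,0,0,-0.36,0,1],[0,0,0,0,-0.36,0,1],[0,0,0,0,-0.36,0,1],[0,0,0,0,-0.36,0,1],[0,0,0,0,-0.36,0,1],[0,0,0,0,0,0,1],[0,0,0,0,0,0,1],[0,0,0,0,0,0,1],[0,0,0,0,0,0,1],[0,0,0,0,0,0,1],[0,0,0,0,0,0,1],[0,0,0,0,0,0,1]]]}}

```text
clock: 21.1
ee_pos: [579.0, 55.3, 125.3]
eef_rot: [-0.001, -0.031, 1.0, 0.0]
force: [0.9, 0.6, -1.1]
width: 0.58
grasp_force: 63.9
```

```bash
python3 -c "
from h import *; from rig import manip
st=meas(manip)
plan(st,(470.4,319.2,125,183.5),(470.4,319.2,0,183.5))
plan(st,(531.6,-310.4,125,184.7),(531.6,-310.4,4,184.7))"
```

```text
torque about tool y: 0.0119 +- 0.0147 Fz -1.55 pos [579.6  55.2 125.6] [0.38 0.04 0.13]
(470.4, 319.2, 125, 183.5) -> [0.0934, 0.2702, 0.0007] [0.0, 0.0, -0.0] rows 5.7
(470.4, 319.2, 0, 183.5) -> [0.0934, 0.2702, 0.1257] [0.0, 0.0, -0.0] rows 2.5
(531.6, -310.4, 125, 184.7) -> [0.0707, -0.362, 0.0007] [0.0, 0.0, -0.021] rows 7.4
(531.6, -310.4, 4, 184.7) -> [0.0707, -0.362, 0.1217] [0.0, 0.0, -0.021] rows 2.4
```

Both readings agree, so this one doesn't rattle. It goes to tray slot S2.

Emit:
{"fn": "drive_tool", "kwargs": {"moves": [[[0.093,0.27,0,0,0,0,1],[0.093,0.27,0,0,0,0,1],[0.093,0.27,0,0,0,0,1],[0.093,0.27,0,0,0,0,1],[0.093,0.27,0,0,0,0,1],[0.093,0.27,0,0,0,0,1],[0.093,0.27,0.04,0,0,0,1],[0.093,0.27,0.075,0,0,0,1],[0.093,0.27,0.1,0,0,0,1],[0.093,0.27,0.115,0,0,0,1],[0.093,0.27,0.1245,0,0,0,1],[0.093,0.27,0.1245,0,0,0,1],[0.093,0.27,0.1245,0,0,0,0.25],[0.093,0.27,0.1245,0,0,0,0.25],[0.093,0.27,0.1245,0,0,0,0.25],[0.093,0.27,0.1245,0,0,0,0.25],[0.093,0.27,0.08,0,0,0,0.25],[0.093,0.27,0.04,0,0,0,0.25],[0.093,0.27,0,0,0,0,0.25]]]}}

```text
clock: 23.3
ee_pos: [470.8, 318.9, 126.8]
eef_rot: [-0.0, -0.031, 1.0, -0.0]
force: [0.9, 1.0, -0.6]
width: 0.75
grasp_force: 0.0
```

Run:
```python
from h import *; from rig import manip
st=manip.read_state(); w=manip.capture("top"); X=cloud(w)
for xy in((592,327),(470,319),(453,4),(585,-59),(443,-95)):
    print(tin_at(w,X,xy))
plan(st,(454.5,5,125,174.8),(454.5,5,-5,174.8))
```

```text
((array([586. , 324.4]), 5.3, array([112.,  49.])), np.float64(48.1))
((array([465.2, 317.1]), 3.8, array([111.3,  49.1])), np.float64(48.0))
((array([448.1,   4. ]), -5.2, array([110.8,  49.2])), np.float64(44.3))
((array([580. , -59.1]), 3.4, array([112.1,  48.4])), np.float64(44.1))
((array([438.7, -95.7]), 1.7, array([112.4,  49.1])), np.float64(44.0))
(454.5, 5, 125, 174.8) -> [0.0354, -0.3123, 0.0019] [-0.0, -0.001, 0.152] rows 6.3
(454.5, 5, -5, 174.8) -> [0.0353, -0.3123, 0.1319] [-0.0, -0.001, 0.152] rows 2.6
```

Emit:
{"fn": "drive_tool", "kwargs": {"moves": [[[0.0355,-0.3125,0,0,0,0.152,0.1],[0.0355,-0.3125,0,0,0,0.152,0.1],[0.0355,-0.3125,0,0,0,0.152,0.1],[0.0355,-0.3125,0,0,0,0.152,0.1],[0.0355,-0.3125,0,0,0,0.152,0.1],[0.0355,-0.3125,0,0,0,0.152,0.1],[0.0355,-0.3125,0,0,0,0.152,0.1],[0.0355,-0.3125,0.045,0,0,0.152,0.1],[0.0355,-0.3125,0.09,0,0,0.152,0.1],[0.0355,-0.3125,0.115,0,0,0.152,0.1],[0.0355,-0.3125,0.131,0,0,0.152,0.1],[0.0355,-0.3125,0.131,0,0,0.152,1],[0.0355,-0.3125,0.131,0,0,0.152,1],[0.0355,-0.3125,0.131,0,0,0.152,1],[0.0355,-0.3125,0.131,0,0,0.152,1],[0.0355,-0.3125,0.131,0,0,0.152,1],[0.0355,-0.3125,0.11,0,0,0.152,1],[0.0355,-0.3125,0.07,0,0,0.152,1],[0.0355,-0.3125,0.03,0,0,0.152,1],[0.0355,-0.3125,0,0,0,0.152,1]]]}}

```text
clock: 25.35
ee_pos: [454.9, 5.0, 128.0]
eef_rot: [0.001, 0.045, 0.999, -0.0]
force: [0.5, -0.3, -1.5]
width: 0.581
grasp_force: 63.4
```

Emit:
{"fn": "drive_tool", "kwargs": {"moves": [[[0,0,0,0,0.36,0,1],[0,0,0,0,0.36,0,1],[0,0,0,0,0.36,0,1],[0,0,0,0,0.36,0,1],[0,0,0,0,0.36,0,1],[0,0,0,0,0.36,0,1],[0,0,0,0,0,0,1],[0,0,0,0,0,0,1],[0,0,0,0,0,0,1],[0,0,0,0,0,0,1],[0,0,0,0,0,0,1],[0,0,0,0,0,0,1],[0,0,0,0,0,0,1]]]}}

```text
clock: 26.65
ee_pos: [456.0, 4.6, 125.6]
eef_rot: [0.0, 0.045, 0.999, -0.0]
force: [0.1, -0.7, -1.8]
width: 0.576
grasp_force: 63.4
```

```bash
python3 -c "
from h import *; from rig import manip
st=meas(manip); print(st['width'],st['grasp_force'])"
```

```text
torque about tool y: 0.0069 +- 0.0158 Fz -1.84 pos [455.4   4.8 125.4] [0.36 0.1  0.08]
0.5758289332231314 63.44605565071106
```

Emit:
{"fn": "drive_tool", "kwargs": {"moves": [[[0,0,0,0,-0.36,0,1],[0,0,0,0,-0.36,0,1],[0,0,0,0,-0.36,0,1],[0,0,0,0,-0.36,0,1],[0,0,0,0,-0.36,0,1],[0,0,0,0,-0.36,0,1],[0,0,0,0,0,0,1],[0,0,0,0,0,0,1],[0,0,0,0,0,0,1],[0,0,0,0,0,0,1],[0,0,0,0,0,0,1],[0,0,0,0,0,0,1],[0,0,0,0,0,0,1]]]}}

```text
clock: 28.25
ee_pos: [452.8, 5.4, 125.2]
eef_rot: [-0.001, 0.045, 0.999, 0.0]
force: [-0.5, 0.5, -2.1]
width: 0.576
grasp_force: 63.5
```

```bash
python3 -c "
from h import *; from rig import manip
st=meas(manip)
plan(st,(597,246.8,125,183.5),(597,246.8,0,183.5))
plan(st,(531.6,-310.4,125,184.7),(531.6,-310.4,4,184.7))"
```

```text
torque about tool y: -0.0006 +- 0.0026 Fz -2.09 pos [453.6   5.2 125.5] [0.55 0.14 0.14]
(597, 246.8, 125, 183.5) -> [-0.1201, 0.2538, 0.0006] [0.0, -0.0, -0.152] rows 5.6
(597, 246.8, 0, 183.5) -> [-0.1201, 0.2538, 0.1256] [0.0, -0.0, -0.152] rows 2.5
(531.6, -310.4, 125, 184.7) -> [-0.1056, -0.307, 0.0006] [0.0, -0.0, -0.173] rows 6.5
(531.6, -310.4, 4, 184.7) -> [-0.1056, -0.307, 0.1216] [0.0, -0.0, -0.173] rows 2.4
```

Not this one either. It goes to slot S3.

Emit:
{"fn": "drive_tool", "kwargs": {"moves": [[[-0.12,0.254,0,0,0,-0.152,1],[-0.12,0.254,0,0,0,-0.152,1],[-0.12,0.254,0,0,0,-0.152,1],[-0.12,0.254,0,0,0,-0.152,1],[-0.12,0.254,0,0,0,-0.152,1],[-0.12,0.254,0,0,0,-0.152,1],[-0.12,0.254,0.04,0,0,-0.152,1],[-0.12,0.254,0.075,0,0,-0.152,1],[-0.12,0.254,0.1,0,0,-0.152,1],[-0.12,0.254,0.115,0,0,-0.152,1],[-0.12,0.254,0.1245,0,0,-0.152,1],[-0.12,0.254,0.1245,0,0,-0.152,1],[-0.12,0.254,0.1245,0,0,-0.152,0.25],[-0.12,0.254,0.1245,0,0,-0.152,0.25],[-0.12,0.254,0.1245,0,0,-0.152,0.25],[-0.12,0.254,0.1245,0,0,-0.152,0.25],[-0.12,0.254,0.08,0,0,-0.152,0.25],[-0.12,0.254,0.04,0,0,-0.152,0.25],[-0.12,0.254,0,0,0,-0.152,0.25]]]}}

```text
clock: 30.45
ee_pos: [597.0, 247.0, 126.9]
eef_rot: [-0.0, -0.031, 1.0, -0.0]
force: [0.1, 0.3, -0.8]
width: 0.749
grasp_force: 0.0
```

Run:
```python
from h import *; from rig import manip
st=manip.read_state(); w=manip.capture("top"); X=cloud(w)
for xy in((592,327),(470,319),(597,247),(585,-59),(443,-95)):
    print(tin_at(w,X,xy))
plan(st,(586,-58,125,183.2),(586,-58,-5,183.2))
```

```text
((array([578. , 324.1]), 4.2, array([96.8, 48.4])), np.float64(48.0))
((array([465.4, 317.1]), 3.3, array([111.6,  49.4])), np.float64(48.1))
((array([581.7, 244.2]), 3.3, array([91.9, 51.9])), np.float64(47.9))
((array([580.3, -59.4]), 3.1, array([112.5,  48.2])), np.float64(44.3))
((array([438.6, -95.7]), 1.7, array([112.2,  48.7])), np.float64(44.2))
(586, -58, 125, 183.2) -> [0.0297, -0.3037, 0.0019] [-0.0, -0.001, 0.005] rows 6.1
(586, -58, -5, 183.2) -> [0.0296, -0.3037, 0.1319] [-0.0, -0.001, 0.005] rows 2.6
```

Emit:
{"fn": "drive_tool", "kwargs": {"moves": [[[0.0295,-0.3035,0,0,0,0.005,0.1],[0.0295,-0.3035,0,0,0,0.005,0.1],[0.0295,-0.3035,0,0,0,0.005,0.1],[0.0295,-0.3035,0,0,0,0.005,0.1],[0.0295,-0.3035,0,0,0,0.005,0.1],[0.0295,-0.3035,0,0,0,0.005,0.1],[0.0295,-0.3035,0,0,0,0.005,0.1],[0.0295,-0.3035,0.045,0,0,0.005,0.1],[0.0295,-0.3035,0.09,0,0,0.005,0.1],[0.0295,-0.3035,0.115,0,0,0.005,0.1],[0.0295,-0.3035,0.131,0,0,0.005,0.1],[0.0295,-0.3035,0.131,0,0,0.005,1],[0.0295,-0.3035,0.131,0,0,0.005,1],[0.0295,-0.3035,0.131,0,0,0.005,1],[0.0295,-0.3035,0.131,0,0,0.005,1],[0.0295,-0.3035,0.131,0,0,0.005,1],[0.0295,-0.3035,0.11,0,0,0.005,1],[0.0295,-0.3035,0.07,0,0,0.005,1],[0.0295,-0.3035,0.03,0,0,0.005,1],[0.0295,-0.3035,0,0,0,0.005,1]]]}}

```text
clock: 32.5
ee_pos: [586.7, -57.8, 127.9]
eef_rot: [0.001, -0.028, 1.0, -0.0]
force: [1.2, 0.2, -5.0]
width: 0.574
grasp_force: 64.5
```

Emit:
{"fn": "drive_tool", "kwargs": {"moves": [[[0,0,0,0,0.36,0,1],[0,0,0,0,0.36,0,1],[0,0,0,0,0.36,0,1],[0,0,0,0,0.36,0,1],[0,0,0,0,0.36,0,1],[0,0,0,0,0.36,0,1],[0,0,0,0,0,0,1],[0,0,0,0,0,0,1],[0,0,0,0,0,0,1],[0,0,0,0,0,0,1],[0,0,0,0,0,0,1],[0,0,0,0,0,0,1],[0,0,0,0,0,0,1]]]}}

```text
clock: 33.8
ee_pos: [587.4, -57.9, 125.6]
eef_rot: [0.0, -0.028, 1.0, -0.0]
force: [0.2, -0.3, -5.2]
width: 0.577
grasp_force: 66.4
```

```bash
python3 -c "
from h import *; from rig import manip
st=meas(manip); print(st['width'],st['grasp_force'])"
```

```text
torque about tool y: 0.0069 +- 0.0105 Fz -5.11 pos [587.  -57.7 125.4] [0.28 0.09 0.11]
0.5761390635649016 66.38486981391907
```

Emit:
{"fn": "drive_tool", "kwargs": {"moves": [[[0,0,0,0,-0.36,0,1],[0,0,0,0,-0.36,0,1],[0,0,0,0,-0.36,0,1],[0,0,0,0,-0.36,0,1],[0,0,0,0,-0.36,0,1],[0,0,0,0,-0.36,0,1],[0,0,0,0,0,0,1],[0,0,0,0,0,0,1],[0,0,0,0,0,0,1],[0,0,0,0,0,0,1],[0,0,0,0,0,0,1],[0,0,0,0,0,0,1],[0,0,0,0,0,0,1]]]}}

```text
clock: 35.4
ee_pos: [585.1, -57.5, 125.3]
eef_rot: [-0.001, -0.028, 1.0, 0.0]
force: [-0.1, 0.3, -4.9]
width: 0.575
grasp_force: 66.3
```

```bash
python3 -c "
from h import *; from rig import manip
st=meas(manip)
plan(st,(475.3,239.3,125,183.5),(475.3,239.3,0,183.5))
plan(st,(531.6,-310.4,125,184.7),(531.6,-310.4,4,184.7))"
```

```text
torque about tool y: -0.0568 +- 0.0113 Fz -4.93 pos [585.7 -57.7 125.6] [0.38 0.11 0.14]
(475.3, 239.3, 125, 183.5) -> [0.0941, 0.3029, 0.0007] [0.0, 0.0, -0.005] rows 6.3
(475.3, 239.3, 0, 183.5) -> [0.0941, 0.3029, 0.1257] [0.0, 0.0, -0.005] rows 2.5
(531.6, -310.4, 125, 184.7) -> [0.0686, -0.2491, 0.0007] [0.0, 0.0, -0.026] rows 5.2
(531.6, -310.4, 4, 184.7) -> [0.0686, -0.2491, 0.1217] [0.0, 0.0, -0.026] rows 2.4
```

A difference of 0.064 shows here. I repeat the tilt to be sure.

Emit:
{"fn": "drive_tool", "kwargs": {"moves": [[[0,0,0,0,0.4,0,1],[0,0,0,0,0.4,0,1],[0,0,0,0,0.4,0,1],[0,0,0,0,0.4,0,1],[0,0,0,0,0.4,0,1],[0,0,0,0,0.4,0,1],[0,0,0,0,0.4,0,1],[0,0,0,0,0,0,1],[0,0,0,0,0,0,1],[0,0,0,0,0,0,1],[0,0,0,0,0,0,1],[0,0,0,0,0,0,1],[0,0,0,0,0,0,1],[0,0,0,0,0,0,1]]]}}

```text
clock: 37.1
ee_pos: [587.9, -58.0, 125.6]
eef_rot: [0.0, -0.028, 1.0, -0.0]
force: [0.1, 0.1, -4.5]
width: 0.574
grasp_force: 66.3
```

```bash
python3 -c "
from h import *; from rig import manip
st=meas(manip,10)"
```

```text
torque about tool y: 0.0277 +- 0.0080 Fz -4.98 pos [586.9 -57.7 125.4] [0.49 0.11 0.12]
```

Emit:
{"fn": "drive_tool", "kwargs": {"moves": [[[0,0,0,0,-0.4,0,1],[0,0,0,0,-0.4,0,1],[0,0,0,0,-0.4,0,1],[0,0,0,0,-0.4,0,1],[0,0,0,0,-0.4,0,1],[0,0,0,0,-0.4,0,1],[0,0,0,0,-0.4,0,1],[0,0,0,0,0,0,1],[0,0,0,0,0,0,1],[0,0,0,0,0,0,1],[0,0,0,0,0,0,1],[0,0,0,0,0,0,1],[0,0,0,0,0,0,1],[0,0,0,0,0,0,1]]]}}

```text
clock: 39.0
ee_pos: [584.4, -57.4, 125.1]
eef_rot: [-0.001, -0.028, 1.0, 0.0]
force: [0.7, 0.6, -4.5]
width: 0.581
grasp_force: 66.5
```

```bash
python3 -c "
from h import *; from rig import manip
st=meas(manip,10)
plan(st,(475.3,239.3,125,183.5),(475.3,239.3,0,183.5))
plan(st,(531.6,-310.4,125,184.7),(531.6,-310.4,4,184.7))"
```

```text
torque about tool y: -0.0324 +- 0.0102 Fz -4.94 pos [585.7 -57.7 125.5] [0.66 0.14 0.22]
(475.3, 239.3, 125, 183.5) -> [0.0943, 0.3028, 0.0006] [-0.0, 0.0, -0.005] rows 6.3
(475.3, 239.3, 0, 183.5) -> [0.0943, 0.3028, 0.1256] [-0.0, 0.0, -0.005] rows 2.5
(531.6, -310.4, 125, 184.7) -> [0.0689, -0.2492, 0.0007] [-0.0, 0.0, -0.026] rows 5.2
(531.6, -310.4, 4, 184.7) -> [0.0689, -0.2491, 0.1217] [-0.0, 0.0, -0.026] rows 2.4
```

Repeated: 0.06 both times against about 0.00 for the others, so this tin rattles. I take it above the cradle and measure the cradle from there.

Emit:
{"fn": "drive_tool", "kwargs": {"moves": [[[0.069,-0.215,-0.05,0,0,-0.026,1],[0.069,-0.215,-0.05,0,0,-0.026,1],[0.069,-0.215,-0.05,0,0,-0.026,1],[0.069,-0.215,-0.05,0,0,-0.026,1],[0.069,-0.215,-0.05,0,0,-0.026,1],[0.069,-0.215,-0.05,0,0,-0.026,1]]]}}

```text
clock: 40.1
ee_pos: [529.7, -282.2, 177.1]
eef_rot: [0.002, -0.038, 0.999, -0.003]
force: [1.0, 0.1, -5.0]
width: 0.575
grasp_force: 67.1
```

```bash
cat >> h.py <<'E'
def comp(X,xy,lo,hi,r=110):
    z=X[:,:,2]; m=((np.hypot(X[:,:,0]-xy[0],X[:,:,1]-xy[1])<r)&(z>lo)&(z<hi)).astype(np.uint8)
    n,l,s,_=cv2.connectedComponentsWithStats(m); i=1+np.argmax(s[1:,4]); return X[l==i]
E
python3 - <<'E'
from h import *; from rig import manip
for n in("top","scene","wrist"):
    st=manip.read_state(); p=manip.capture(n); X=cloud(p,st)
    P=comp(X,(533,-310),4,40); print(n,len(P),rect(P))
    H,S,V=cv2.split(cv2.cvtColor(p["image"],cv2.COLOR_RGB2HSV)); z=X[:,:,2]
    r=((H<6)|(H>174))&(S>150)&(np.hypot(X[:,:,0]-590,X[:,:,1]+306)<60)&(z>24)&(z<36)
    if r.sum()>5: print("red top",r.sum(),rect(X[r]),np.median(z[r]))
    b=comp(X,(478,-315),17,23,45); print("low stop",len(b),rect(b))
cv2.imwrite("pics/w4.png",p["image"][:,:,::-1])
plan(st,(533,-309.5,175,184.7),(533,-309.5,4.5,184.7))
E
```

```text
top 5 (array([ 601.2, -260.1]), -33.3, array([7.3, 2.2]))Traceback (most recent call last):
  File "<stdin>", line 8, in <module>
  File "h.py", line 66, in comp
    n,l,s,_=cv2.connectedComponentsWithStats(m); i=1+np.argmax(s[1:,4]); return X[l==i]
                                                     ~~~~~~~~~^^^^^^^^^
    return _wrapfunc(a, 'argmax', axis=axis, out=out, **kwds)
    return bound(*args, **kwds)
ValueError: attempt to get argmax of an empty sequence
```

Run:
```python
from h import *; from rig import manip; import pickle
d=pickle.load(open("p0.pkl","rb"))
for n in("top","scene","wrist"):
    st=manip.read_state(); p=d[n] if n!="wrist" else manip.capture(n); X=cloud(p,st)
    P=comp(X,(533,-310),4,40); print(n,len(P),rect(P))
    H,S,V=cv2.split(cv2.cvtColor(p["image"],cv2.COLOR_RGB2HSV)); z=X[:,:,2]
    r=((H<6)|(H>174))&(S>150)&(np.hypot(X[:,:,0]-590,X[:,:,1]+306)<60)&(z>24)&(z<36)
    if r.sum()>5: print("red top",r.sum(),rect(X[r]),np.median(z[r]))
    k=(np.hypot(X[:,:,0]-470,X[:,:,1]+315)<40)&(z>15)&(z<25)
    if k.sum()>5: print("low stop",k.sum(),rect(X[k]))
cv2.imwrite("pics/w4.png",p["image"][:,:,::-1])
plan(st,(533,-309.5,175,184.7),(533,-309.5,4.5,184.7))
```

```text
top 2422 (array([ 531.4, -310. ]), 4.3, array([152.5,  94. ]))
red top 86 (array([ 591.1, -305.3]), -87.0, array([60.4,  8.8])) 27.905120074452206
low stop 99 (array([ 474. , -311.1]), 83.0, array([63. , 19.2]))
scene 2234 (array([ 532.6, -311. ]), 4.7, array([155.1,  93.6]))
red top 101 (array([ 593.2, -304.9]), -83.4, array([59.2, 13.7])) 26.934177150240345
low stop 109 (array([ 473.5, -314.7]), -86.4, array([59.7, 13.8]))
wrist 4383 (array([ 532.9, -309.1]), 4.5, array([149. ,  90.6]))
low stop 649 (array([ 474.7, -313.5]), -85.5, array([60.6,  7.8]))
(533, -309.5, 175, 184.7) -> [-0.0012, -0.0307, 0.0013] [-0.001, 0.002, -0.004] rows 0.6
(533, -309.5, 4.5, 184.7) -> [-0.0009, -0.0305, 0.1718] [-0.001, 0.002, -0.004] rows 3.4
```

View pics/w4.png

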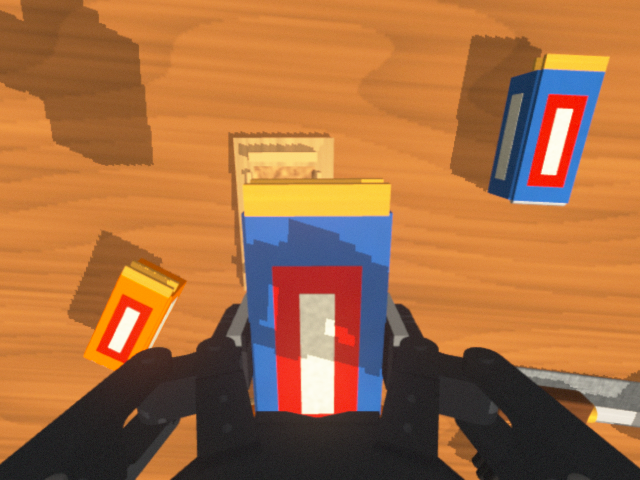

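Emit:
{"fn": "drive_tool", "kwargs": {"moves": [[[-0.001,-0.03,0.01,0,0,0,1],[-0.001,-0.03,0.03,0,0,0,1],[-0.001,-0.03,0.07,0,0,0,1],[-0.001,-0.0303,0.11,0,0,0,1],[-0.001,-0.0303,0.135,0,0,0,1],[-0.001,-0.0303,0.15,0,0,0,1],[-0.001,-0.0303,0.162,0,0,0,1],[-0.001,-0.0303,0.1715,0,0,0,1],[-0.001,-0.0303,0.1715,0,0,0,1]]]}}

```text
clock: 41.1
ee_pos: [533.9, -306.4, 4.4]
eef_rot: [0.0, -0.041, 0.999, -0.0]
force: [-0.1, -0.0, -4.8]
width: 0.575
grasp_force: 67.8
```

Emit:
{"fn": "drive_tool", "kwargs": {"moves": [[[0.0005,-0.0027,0,0,0,0,1],[0.0005,-0.0027,0,0,0,0,1],[0.0005,-0.0027,0.0005,0,0,0,1],[0.0005,-0.0027,0.0005,0,0,0,0.25],[0.0005,-0.0027,0.0005,0,0,0,0.25],[0.0005,-0.0027,0.0005,0,0,0,0.25],[0.0005,-0.0027,0.0005,0,0,0,0.25],[0.0005,-0.0027,-0.04,0,0,0,0.25],[0.0005,-0.0027,-0.08,0,0,0,0.25],[0.0005,-0.0027,-0.12,0,0,0,0.25],[0.0005,0.0673,-0.12,0,0,0,0.25],[0.0005,0.0673,-0.12,0,0,0,0.25],[0.0005,0.0673,-0.12,0,0,0,0.25]]]}}

```text
clock: 42.4
ee_pos: [525.6, -235.6, 124.0]
eef_rot: [-0.001, -0.043, 0.999, 0.001]
force: [0.0, 0.3, -0.6]
width: 0.747
grasp_force: 0.0
```

Run:
```python
from h import *; from rig import manip
st=manip.read_state(); show(st)
for n in("scene","wrist"):
    st=manip.read_state(); p=manip.capture(n); X=cloud(p,st)
    z=X[:,:,2]; H,S,V=cv2.split(cv2.cvtColor(p["image"],cv2.COLOR_RGB2HSV))
    m=(np.hypot(X[:,:,0]-530,X[:,:,1]+310)<75)&(z>44)&(z<60); print(n,rect(X[m]),np.median(z[m]))
p=manip.capture("top");print(tin_at(p,cloud(p),(443,-95)))
plan(st,(445,-94,125,181.7),(445,-94,-5,181.7))
```

```text
{'clock': np.float64(42.4), 'ee_pos': array([ 525.56 , -235.595,  123.975]), 'force': array([ 0.016,  0.296, -0.601]), 'torque': array([0.008, 0.018, 0.   ]), 'width': np.float64(0.747), 'grasp_force': np.float64(0.0), 'joint_positions': array([-0.615,  0.591,  1.642,  0.   ,  0.911, -2.272])}
scene (array([ 526.6, -310.8]), 5.0, array([117.6,  50.6])) 49.2630484713214
wrist (array([ 528.2, -309.8]), 4.9, array([113.2,  50.6])) 50.883378142714975Traceback (most recent call last):
  File "<stdin>", line 7, in <module>
  File "h.py", line 53, in tin_at
    zt=np.percentile(z[m],90); m=(m&(z>zt-5)).astype(np.uint8)
    return _quantile_unchecked(
        a, q, axis, out, overwrite_input, method, keepdims, weights)
    return _ureduce(a,
                    func=_quantile_ureduce_func,
    ...<5 lines>...
                    overwrite_input=overwrite_input,
                    method=method)
    r = func(a, **kwargs)
    result = _quantile(arr,
                       quantiles=q,
    ...<2 lines>...
                       out=out,
                       weights=wgt)
    slices_having_nans = np.isnan(arr[-1, ...])
                                  ~~~^^^^^^^^^
IndexError: index -1 is out of bounds for axis 0 with size 0
```

Tin centre is at (533,-309) with its top level at 50 mm, so it sits properly in the cradle. Next I find the last tin.

Run:
```python
from h import *; from rig import manip
for n in("scene","wrist"):
    st=manip.read_state(); p=manip.capture(n); X=cloud(p,st)
    for o in tins(p,X): print(n,o)
plan(st,(445,-94,125,181.7),(445,-94,-5,181.7))
```

```text
scene (array([526.6, 320.1]), 4.4, array([238.2,  51.7]), np.float64(46.0), array([476., 317.]))
scene (array([439.7, -95.5]), 1.4, array([116.5,  49.3]), np.float64(43.1), array([388., -95.]))
scene (array([593.2, 244.1]), 3.0, array([113.8,  50.1]), np.float64(46.0), array([541., 241.]))
scene (array([ 527.6, -310.7]), 5.0, array([115.4,  50.6]), np.float64(50.6), array([ 475., -315.]))
wrist (array([439.8, -95.9]), 1.7, array([113. ,  50.3]), np.float64(43.7), array([389., -96.]))
(445, -94, 125, 181.7) -> [0.0702, 0.1526, -0.0014] [-0.001, 0.0, 0.052] rows 3.4
(445, -94, -5, 181.7) -> [0.0702, 0.1526, 0.1286] [-0.001, 0.0, 0.052] rows 2.6
```

Emit:
{"fn": "drive_tool", "kwargs": {"moves": [[[0.07,0.151,0,0,0,0.052,0.1],[0.07,0.151,0,0,0,0.052,0.1],[0.07,0.151,0,0,0,0.052,0.1],[0.07,0.151,0,0,0,0.052,0.1],[0.07,0.151,0,0,0,0.052,0.1],[0.07,0.151,0.045,0,0,0.052,0.1],[0.07,0.151,0.09,0,0,0.052,0.1],[0.07,0.151,0.115,0,0,0.052,0.1],[0.07,0.151,0.128,0,0,0.052,0.1],[0.07,0.151,0.128,0,0,0.052,1],[0.07,0.151,0.128,0,0,0.052,1],[0.07,0.151,0.128,0,0,0.052,1],[0.07,0.151,0.128,0,0,0.052,1],[0.07,0.151,0.128,0,0,0.052,1],[0.07,0.151,0.11,0,0,0.052,1],[0.07,0.151,0.07,0,0,0.052,1],[0.07,0.151,0.03,0,0,0.052,1],[0.07,0.151,0,0,0,0.052,1]]]}}

```text
clock: 44.45
ee_pos: [445.1, -94.6, 126.4]
eef_rot: [0.001, -0.015, 1.0, -0.0]
force: [-0.2, -1.1, -3.3]
width: 0.574
grasp_force: 63.9
```

Emit:
{"fn": "drive_tool", "kwargs": {"moves": [[[0,0,0,0,0.36,0,1],[0,0,0,0,0.36,0,1],[0,0,0,0,0.36,0,1],[0,0,0,0,0.36,0,1],[0,0,0,0,0.36,0,1],[0,0,0,0,0.36,0,1],[0,0,0,0,0,0,1],[0,0,0,0,0,0,1],[0,0,0,0,0,0,1],[0,0,0,0,0,0,1],[0,0,0,0,0,0,1],[0,0,0,0,0,0,1],[0,0,0,0,0,0,1]]]}}

```text
clock: 45.75
ee_pos: [446.0, -94.9, 124.1]
eef_rot: [0.0, -0.015, 1.0, -0.0]
force: [0.5, -0.0, -2.4]
width: 0.576
grasp_force: 63.9
```

```bash
python3 -c "
from h import *; from rig import manip
st=meas(manip,8); print(st['width'],st['grasp_force'])"
```

```text
torque about tool y: 0.0008 +- 0.0084 Fz -2.42 pos [445.4 -94.6 124. ] [0.35 0.15 0.07]
0.5699642214060554 63.857431411743164
```

Emit:
{"fn": "drive_tool", "kwargs": {"moves": [[[0,0,0,0,-0.36,0,1],[0,0,0,0,-0.36,0,1],[0,0,0,0,-0.36,0,1],[0,0,0,0,-0.36,0,1],[0,0,0,0,-0.36,0,1],[0,0,0,0,-0.36,0,1],[0,0,0,0,0,0,1],[0,0,0,0,0,0,1],[0,0,0,0,0,0,1],[0,0,0,0,0,0,1],[0,0,0,0,0,0,1],[0,0,0,0,0,0,1],[0,0,0,0,0,0,1]]]}}

```text
clock: 47.45
ee_pos: [443.5, -93.9, 123.7]
eef_rot: [-0.001, -0.016, 1.0, 0.001]
force: [0.2, 0.2, -3.1]
width: 0.575
grasp_force: 63.9
```

```bash
python3 -c "
from h import *; from rig import manip
st=meas(manip,8)
plan(st,(475.3,239.3,125,183.5),(475.3,239.3,0,183.5))"
```

```text
torque about tool y: 0.0004 +- 0.0084 Fz -2.57 pos [443.9 -94.4 124. ] [0.42 0.28 0.15]
(475.3, 239.3, 125, 183.5) -> [-0.0407, 0.3329, -0.0008] [0.0, -0.0, -0.031] rows 6.7
(475.3, 239.3, 0, 183.5) -> [-0.0407, 0.3329, 0.1242] [0.0, -0.0, -0.031] rows 2.5
```

Silent, which settles that the tin in the cradle is the rattler. This one goes to slot S4.

Emit:
{"fn": "drive_tool", "kwargs": {"moves": [[[-0.0405,0.333,0,0,0,-0.031,1],[-0.0405,0.333,0,0,0,-0.031,1],[-0.0405,0.333,0,0,0,-0.031,1],[-0.0405,0.333,0,0,0,-0.031,1],[-0.0405,0.333,0,0,0,-0.031,1],[-0.0405,0.333,0,0,0,-0.031,1],[-0.0405,0.333,0,0,0,-0.031,1],[-0.0405,0.333,0,0,0,-0.031,1],[-0.0405,0.333,0.04,0,0,-0.031,1],[-0.0405,0.333,0.08,0,0,-0.031,1],[-0.0405,0.333,0.11,0,0,-0.031,1],[-0.0405,0.333,0.1235,0,0,-0.031,1],[-0.0405,0.333,0.1235,0,0,-0.031,1],[-0.0405,0.333,0.1235,0,0,-0.031,0.25],[-0.0405,0.333,0.1235,0,0,-0.031,0.25],[-0.0405,0.333,0.1235,0,0,-0.031,0.25],[-0.0405,0.333,0.1235,0,0,-0.031,0.25],[-0.0405,0.333,0.08,0,0,-0.031,0.25],[-0.0405,0.333,0.04,0,0,-0.031,0.25],[-0.0405,0.333,-0.02,0,0,-0.031,0.25]]]}}

```text
clock: 49.85
ee_pos: [474.1, 239.1, 134.3]
eef_rot: [-0.002, -0.031, 1.0, -0.0]
force: [1.7, -0.3, 0.1]
width: 0.75
grasp_force: 0.0
```

Run:
```python
from h import *; from rig import manip
st=manip.read_state(); p=manip.capture("scene"); X=cloud(p)
for o in tins(p,X): print(o)
p=manip.capture("top"); X=cloud(p); H,S,V=cv2.split(cv2.cvtColor(p["image"],cv2.COLOR_RGB2HSV)); z=X[:,:,2]
near=(abs(X[:,:,0]-725)<70)&(abs(X[:,:,1]-20)<170)
m=near&(z>19)&(z<34)&(S>60); print("handle",rect(X[m]),np.median(z[m]))
m=near&(z>11)&(z<24)&(S<60)&(V>120); print("steel",rect(X[m]),m.sum())
m=near&(z<10)&(z>1.5)&(S<70); print("pad",rect(X[m]),m.sum())
cv2.imwrite("pics/t5.png",cv2.resize(p["image"][150:220,180:330],None,fx=4,fy=4,interpolation=cv2.INTER_CUBIC)[:,:,::-1])
plan(st,(730,-20,240,86))
```

```text
(array([526.6, 319.4]), 4.2, array([236.3,  53.3]), np.float64(46.0), array([476., 317.]))
(array([529.8, 240.3]), 3.9, array([239.8,  51.4]), np.float64(45.9), array([479., 238.]))
(array([ 528.2, -310. ]), 3.4, array([119.5,  49.8]), np.float64(50.8), array([ 476., -316.]))
handle (array([749.5,  59.9]), 85.6, array([261.9,  85.7])) 27.313454191968603
steel (array([728. ,  89.5]), 83.6, array([98.6, 19.9])) 311
pad (array([742.6,  26.8]), 86.7, array([247.4, 111.3])) 1168
(730, -20, 240, 86) -> [-0.2392, -0.2744, -0.1063] [-0.004, -0.002, 1.702] rows 11.4
```

View pics/t5.png

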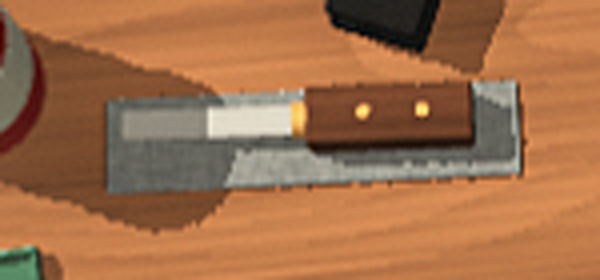

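Emit:
{"fn": "drive_tool", "kwargs": {"moves": [[[-0.24,-0.2745,-0.106,0,0,1.702,0.25],[-0.24,-0.2745,-0.106,0,0,1.702,0.25],[-0.24,-0.2745,-0.106,0,0,1.702,0.25],[-0.24,-0.2745,-0.106,0,0,1.702,0.25],[-0.24,-0.2745,-0.106,0,0,1.702,0.25],[-0.24,-0.2745,-0.106,0,0,1.702,0.25],[-0.24,-0.2745,-0.106,0,0,1.702,0.25],[-0.24,-0.2745,-0.106,0,0,1.702,0.25],[-0.24,-0.2745,-0.106,0,0,1.702,0.25],[-0.24,-0.2745,-0.106,0,0,1.702,0.25],[-0.24,-0.2745,-0.106,0,0,1.702,0.25],[-0.24,-0.2745,-0.106,0,0,1.702,0.25],[-0.24,-0.2745,-0.106,0,0,1.702,0.25],[-0.24,-0.2745,-0.106,0,0,1.702,0.25],[-0.24,-0.2745,-0.106,0,0,1.702,0.25]]]}}

```text
clock: 51.45
ee_pos: [731.5, -19.8, 239.8]
eef_rot: [-0.0, 0.731, 0.682, -0.0]
force: [-0.2, 0.2, 0.9]
width: 0.75
grasp_force: 0.0
```

Run:
```python
from h import *; from rig import manip
st=manip.read_state(); p=manip.capture("wrist"); X=cloud(p,st); show(st)
H,S,V=cv2.split(cv2.cvtColor(p["image"],cv2.COLOR_RGB2HSV)); z=X[:,:,2]
L=rot(st["eef_rot"]).inv().apply(X.reshape(-1,3)-st["ee_pos"]).reshape(X.shape)
near=(abs(X[:,:,0]-730)<45)&(abs(X[:,:,1]-20)<150)
m=near&(z>23)&(z<34); n,l,s,_=cv2.connectedComponentsWithStats(m.astype(np.uint8)); i=1+np.argmax(s[1:,4]); print("handle",rect(X[l==i]),np.median(z[l==i]))
m=near&(z>11)&(z<22)&(S<70); n,l,s,_=cv2.connectedComponentsWithStats(m.astype(np.uint8)); i=1+np.argmax(s[1:,4]); Q=X[l==i]; print("steel",rect(Q),np.median(Q[:,2]),"tip y",Q[:,1].max())
m=near&(z<9)&(z>2)&(S<90); print("pad",rect(X[m]),np.median(z[m]))
cv2.imwrite("pics/w6.png",p["image"][:,:,::-1])
```

```text
{'clock': np.float64(51.45), 'ee_pos': array([731.497, -19.754, 239.777]), 'force': array([-0.205,  0.204,  0.91 ]), 'torque': array([-0.036,  0.067, -0.029]), 'width': np.float64(0.75), 'grasp_force': np.float64(0.0), 'joint_positions': array([-0.179,  0.664,  1.108, -0.   ,  1.37 , -0.11 ])}
handle (array([721.2, -13.1]), 86.3, array([107.3,  36.9])) 28.486505269733357
steel (array([728.9,  91.6]), 85.9, array([102.,  19.])) 18.032462848957664 tip y 143.01193586740948
pad (array([718.6,  30.6]), 86.6, array([249.3,  59.7])) 4.72693909457999
```

View pics/w6.png

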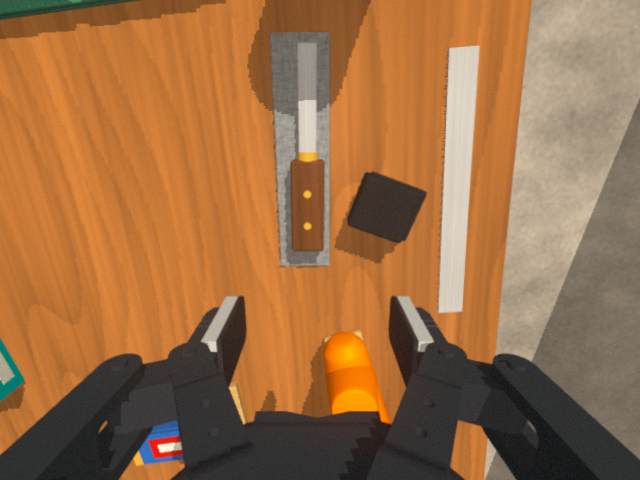

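Run:
```python
from h import *; from rig import manip
st=manip.read_state(); p=manip.capture("wrist"); X=cloud(p,st); z=X[:,:,2]; V=p["image"].max(2)
k=(V<60)&(z>15)&(z<50)&(X[:,:,0]>735)&(abs(X[:,:,1])<80); P=X[k]
u=np.array([np.cos(np.radians(86.2)),np.sin(np.radians(86.2))]); w=np.array([u[1],-u[0]])
o=np.array([721.6,-17.1]); a=(P[:,:2]-o)@u; b=(P[:,:2]-o)@w
for s in(-40,-25,-10,0,10,20,30,40): 
    q=(a>s)&(a<s+10); print(s,q.sum(),b[q].min().round() if q.sum() else None)
plan(st,(723,3,125,86.2),(723,3,-5.5,86.2))
```

```text
-40 35 80.0
-25 169 45.0
-10 234 46.0
0 239 49.0
10 174 53.0
20 69 56.0
30 17 60.0
40 0 None
(723, 3, 125, 86.2) -> [0.0221, -0.0101, 0.1149] [-0.0, -0.0, -0.003] rows 2.3
(723, 3, -5.5, 86.2) -> [0.0221, -0.01, 0.2454] [-0.0, -0.0, -0.003] rows 2.6
```

Emit:
{"fn": "drive_tool", "kwargs": {"moves": [[[0.022,-0.01,0.05,0,0,0,0.42],[0.022,-0.01,0.1,0,0,0,0.42],[0.022,-0.01,0.14,0,0,0,0.42],[0.022,-0.01,0.18,0,0,0,0.42],[0.022,-0.01,0.21,0,0,0,0.42],[0.022,-0.01,0.23,0,0,0,0.42],[0.022,-0.01,0.238,0,0,0,0.42],[0.022,-0.01,0.245,0,0,0,0.42],[0.022,-0.01,0.245,0,0,0,0.42],[0.022,-0.01,0.245,0,0,0,1],[0.022,-0.01,0.245,0,0,0,1],[0.022,-0.01,0.245,0,0,0,1],[0.022,-0.01,0.245,0,0,0,1],[0.022,-0.01,0.245,0,0,0,1]]]}}

```text
clock: 52.95
ee_pos: [724.4, 2.6, -3.2]
eef_rot: [0.001, 0.731, 0.682, 0.001]
force: [-0.8, 0.2, 6.2]
width: 0.403
grasp_force: 62.5
```

```bash
python3 -c "
from h import *; from rig import manip
show(manip.read_state())"
```

```text
{'clock': np.float64(52.95), 'ee_pos': array([724.414,   2.644,  -3.205]), 'force': array([-0.812,  0.18 ,  6.18 ]), 'torque': array([ 0.014,  0.103, -0.014]), 'width': np.float64(0.403), 'grasp_force': np.float64(62.52), 'joint_positions': array([-0.15 ,  0.922,  1.287, -0.   ,  0.929, -0.08 ])}
```

Emit:
{"fn": "drive_tool", "kwargs": {"moves": [[[0,0,-0.02,0,0,0,1],[0,0,-0.06,0,0,0,1],[0,0,-0.11,0,0,0,1],[0,0,-0.16,0,0,0,1],[0,0,-0.2,0,0,0,1],[0,0,-0.2,0,0,0,1],[0,0,-0.2,0,0,0,1]]]}}

```text
clock: 53.65
ee_pos: [723.2, 2.9, 196.1]
eef_rot: [0.001, 0.731, 0.682, 0.0]
force: [-0.2, -0.2, -1.6]
width: 0.407
grasp_force: 61.8
```

```bash
cat > tip.py <<'E'
from h import *; from rig import manip
import sys
def blade():
    st=manip.read_state(); p=manip.capture("wrist"); X=cloud(p,st)
    L=rot(st["eef_rot"]).inv().apply(X.reshape(-1,3)-st["ee_pos"]).reshape(X.shape)
    S=cv2.cvtColor(p["image"],cv2.COLOR_RGB2HSV)[:,:,1]
    m=(abs(L[:,:,1])<22)&(L[:,:,0]>45)&(L[:,:,0]<165)&(L[:,:,2]<20)&(L[:,:,2]>-60)
    n,l,s,_=cv2.connectedComponentsWithStats(m.astype(np.uint8)); i=1+np.argmax(s[1:,4]); Q=L[l==i]
    px=np.argwhere(l==i); print("px rows",px[:,0].min(),px[:,0].max())
    for a in range(50,160,15):
        q=Q[(Q[:,0]>a)&(Q[:,0]<a+15)]
        if len(q)>5: print(a,"y",q[:,1].mean().round(1),"z",np.median(q[:,2]).round(1),"w",np.ptp(q[:,1]).round(1))
    print("tip x",np.percentile(Q[:,0],99.5).round(1)); return st
if __name__=="__main__":
    st=blade(); show(st)
    c=np.array([533.2,-309.4]); u=np.array([np.cos(np.radians(4.7)),np.sin(np.radians(4.7))])
    g=c-u*(60+25+140); print(g)
    plan(st,(*g,200,4.7),(*g,70,4.7),(*g,22.5,4.7))
E
python3 tip.py
```

```text
px rows 0 219
50 y 0.7 z -21.2 w 18.5
65 y 0.8 z -21.2 w 18.4
80 y 0.9 z -21.3 w 18.3
95 y 1.0 z -21.3 w 18.3
110 y 1.1 z -21.3 w 18.4
tip x 118.9
{'clock': np.float64(53.65), 'ee_pos': array([723.209,   2.856, 196.062]), 'force': array([-0.218, -0.162, -1.648]), 'torque': array([ 0.022,  0.017, -0.022]), 'width': np.float64(0.407), 'grasp_force': np.float64(61.833), 'joint_positions': array([-0.15 ,  0.689,  1.182, -0.   ,  1.269, -0.08 ])}
[ 308.95658797 -327.83616444]
(np.float64(308.9565879659418), np.float64(-327.8361644417592), 200, 4.7) -> [-0.3588, -0.3901, -0.0044] [0.001, -0.001, 1.419] rows 10.6
(np.float64(308.9565879659418), np.float64(-327.8361644417592), 70, 4.7) -> [-0.3588, -0.3903, 0.1256] [0.001, -0.001, 1.419] rows 2.6
(np.float64(308.9565879659418), np.float64(-327.8361644417592), 22.5, 4.7) -> [-0.3588, -0.3904, 0.1731] [0.001, -0.001, 1.419] rows 1.0
```

Emit:
{"fn": "drive_tool", "kwargs": {"moves": [[[-0.359,-0.39,-0.004,0,0,1.419,1],[-0.359,-0.39,-0.004,0,0,1.419,1],[-0.359,-0.39,-0.004,0,0,1.419,1],[-0.359,-0.39,-0.004,0,0,1.419,1],[-0.359,-0.39,-0.004,0,0,1.419,1],[-0.359,-0.39,-0.004,0,0,1.419,1],[-0.359,-0.39,-0.004,0,0,1.419,1],[-0.359,-0.39,-0.004,0,0,1.419,1],[-0.359,-0.39,-0.004,0,0,1.419,1],[-0.359,-0.39,-0.004,0,0,1.419,1],[-0.359,-0.39,-0.004,0,0,1.419,1],[-0.359,-0.39,-0.004,0,0,1.419,1],[-0.359,-0.39,-0.004,0,0,1.419,1],[-0.359,-0.39,0.04,0,0,1.419,1],[-0.359,-0.39,0.08,0,0,1.419,1],[-0.359,-0.39,0.12,0,0,1.419,1],[-0.359,-0.39,0.12,0,0,1.419,1],[-0.359,-0.39,0.12,0,0,1.419,1]]]}}

```text
clock: 55.5
ee_pos: [309.4, -326.4, 74.5]
eef_rot: [-0.002, 0.999, 0.042, -0.001]
force: [-0.3, -0.1, -0.7]
width: 0.408
grasp_force: 61.6
```

Run:
```python
from h import *; from rig import manip
st=manip.read_state(); show(st); print(st["eef_rot"])
p=manip.capture("scene"); X=cloud(p); z=X[:,:,2]
m=(np.hypot(X[:,:,0]-530,X[:,:,1]+310)<75)&(z>44)&(z<60); print(rect(X[m]),np.median(z[m]))
w=manip.capture("wrist"); Y=cloud(w,st); z=Y[:,:,2]
m=(np.hypot(Y[:,:,0]-530,Y[:,:,1]+310)<75)&(z>44)&(z<60); print("w",m.sum(),rect(Y[m]) if m.sum()>9 else 0)
im=np.hstack([cv2.resize(w["image"][:,:],(400,300)),cv2.resize(p["image"][210:330,160:320],(400,300),interpolation=cv2.INTER_CUBIC)])
cv2.imwrite("pics/x7.png",im[:,:,::-1])
u=np.array([np.cos(np.radians(4.7)),np.sin(np.radians(4.7))]); g=np.array([533.2,-309.4])-u*225
plan(st,(*g,22.2,4.7),(*(g+u*32.5),22.2,4.7))
```

```text
{'clock': np.float64(55.5), 'ee_pos': array([ 309.388, -326.422,   74.453]), 'force': array([-0.289, -0.117, -0.737]), 'torque': array([-0.033, -0.011,  0.037]), 'width': np.float64(0.408), 'grasp_force': np.float64(61.594), 'joint_positions': array([-1.062,  0.564,  1.989,  0.   ,  0.592,  0.425])}
[-1.69118364e-03  9.99122605e-01  4.18395790e-02 -7.81387560e-04]
(array([ 526. , -310.9]), 5.1, array([117.7,  50.5])) 49.403811605036154
w 0 0
(np.float64(308.9565879659418), np.float64(-327.8361644417592), 22.2, 4.7) -> [-0.0005, 0.0016, 0.0522] [-0.003, 0.001, 0.002] rows 1.0
(np.float64(341.34730303752804), np.float64(-325.1731629112829), 22.2, 4.7) -> [0.032, 0.0016, 0.0522] [-0.003, 0.001, 0.002] rows 0.7
```

View pics/x7.png

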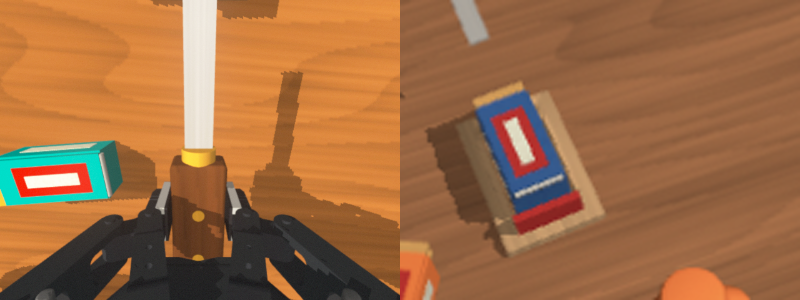

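Run:
```python
from h import *; from rig import manip
st=manip.read_state(); w=manip.capture("wrist"); Y=cloud(w,st); H,S,V=cv2.split(cv2.cvtColor(w["image"],cv2.COLOR_RGB2HSV))
m=(H>75)&(H<98)&(S>120)&(Y[:,:,2]<60); Q=Y[m]; print("turq",Q[:,:2].min(0),Q[:,:2].max(0),Q[:,1].min())
L=rot(st["eef_rot"]).inv().apply(Q-st["ee_pos"]); print("tool",L.min(0).round(),L.max(0).round())
p=manip.capture("scene"); X=cloud(p); z=X[:,:,2]; S=cv2.cvtColor(p["image"],cv2.COLOR_RGB2HSV)[:,:,1]
k=(S<70)&(z>70)&(z<115)&(X[:,:,0]>370)&(X[:,:,0]<470)&(abs(X[:,:,1]+320)<40); Q=X[k]; print("blade",k.sum(),rect(Q),np.median(Q[:,2]),"tip x",Q[:,0].max(), Q[Q[:,0]>Q[:,0].max()-8].mean(0))
```

```text
turq [ 229.02169722 -242.23535815] [ 320.85372024 -106.75704687] -242.2353581483491
tool [ -63. -228.   31.] [ 18. -89.  75.]
blade 195 (array([ 409.4, -321.9]), 4.0, array([78.4, 17.5])) 96.16816831980051 tip x 448.17380782194925 [ 444.55250187 -319.64027166   96.84932201]
```

Emit:
{"fn": "drive_tool", "kwargs": {"moves": [[[0,0.0015,0.03,0,0,0,1],[0,0.0015,0.052,0,0,0,1],[0.01,0.0015,0.052,0,0,0,1],[0.018,0.0015,0.052,0,0,0,1],[0.018,0.0015,0.052,0,0,0,1],[0.018,0.0015,0.052,0,0,0,1]]]}}

```text
clock: 56.3
ee_pos: [328.1, -328.7, 24.5]
eef_rot: [0.001, 0.999, 0.041, 0.001]
force: [-1.1, -0.4, -1.2]
width: 0.406
grasp_force: 61.6
```

Run:
```python
from h import *; from rig import manip
st=manip.read_state(); show(st)
p=manip.capture("scene"); X=cloud(p); z=X[:,:,2]; S=cv2.cvtColor(p["image"],cv2.COLOR_RGB2HSV)[:,:,1]
k=(S<70)&(z>20)&(z<60)&(X[:,:,0]>390)&(X[:,:,0]<480)&(abs(X[:,:,1]+320)<30); Q=X[k]; print("blade",k.sum(),rect(Q),np.median(Q[:,2]),Q[Q[:,0]>Q[:,0].max()-8].mean(0),Q[:,0].max())
H=cv2.cvtColor(p["image"],cv2.COLOR_RGB2HSV)[:,:,0]
k=(S>100)&(H>15)&(H<30)&(z>43)&(abs(X[:,:,1]+314)<25)&(abs(X[:,:,0]-475)<25);Q=X[k]; print("lip",k.sum(),rect(Q),np.median(Q[:,2]))
u=np.array([np.cos(np.radians(4.7)),np.sin(np.radians(4.7))]); g=np.array([533.2,-309.4])-u*225
plan(st,(*(g+u*32),22.2,4.7))
b=cv2.resize(p["image"][200:290,150:270],(800,600),interpolation=cv2.INTER_CUBIC); cv2.imwrite("pics/x8.png",b[:,:,::-1])
```

```text
{'clock': np.float64(56.3), 'ee_pos': array([ 328.116, -328.699,   24.457]), 'force': array([-1.095, -0.37 , -1.18 ]), 'torque': array([0.031, 0.028, 0.025]), 'width': np.float64(0.406), 'grasp_force': np.float64(61.635), 'joint_positions': array([-1.028,  0.679,  1.98 , -0.   ,  0.48 ,  0.46 ])}
blade 201 (array([ 438.2, -319.7]), 16.9, array([96.5, 30.8])) 44.48264086216184 [ 479.44585314 -299.33857668   47.55107864] 479.88289884998784
lip 60 (array([ 475.4, -315. ]), -80.2, array([44.6, 14.7])) 49.40174548298026
(np.float64(340.848984344119), np.float64(-325.2141321655979), 22.2, 4.7) -> [0.013, -0.0024, 0.0023] [0.003, -0.001, 0.001] rows 0.3
```

View pics/x8.png

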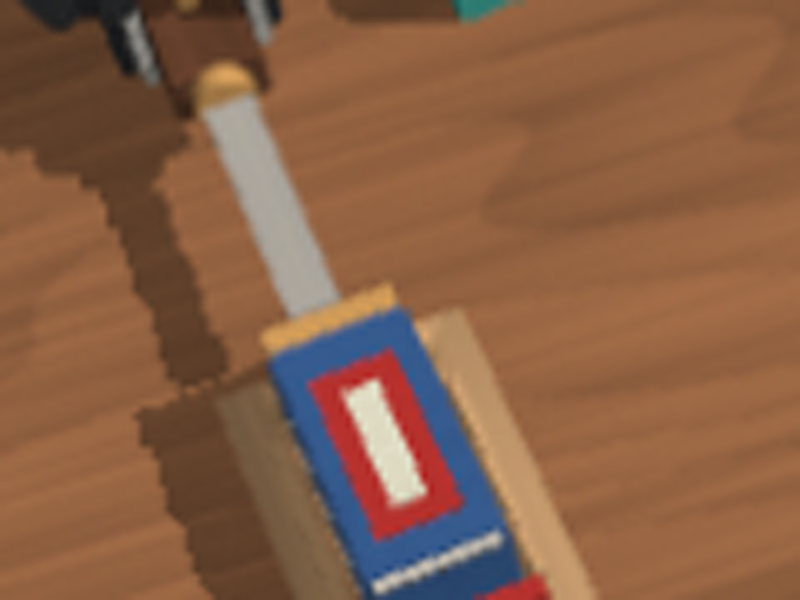

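Run:
```python
from h import *; from rig import manip
st=meas(manip,4)
u=np.array([np.cos(np.radians(4.7)),np.sin(np.radians(4.7))]); g=np.array([533.2,-309.4])-u*225
plan(st,(*(g+u*18),21.8,4.7),(*(g+u*32),21.8,4.7))
```

```text
torque about tool y: 0.0031 +- 0.0133 Fz -1.04 pos [ 327.4 -328.3   23.9] [0.22 0.13 0.23]
(np.float64(326.8960609286665), np.float64(-326.36127128641846), 21.8, 4.7) -> [-0.0001, -0.0018, 0.0018] [0.001, -0.0, -0.0] rows 0.1
(np.float64(340.848984344119), np.float64(-325.2141321655979), 21.8, 4.7) -> [0.0139, -0.0018, 0.0018] [0.001, -0.0, -0.0] rows 0.3
```

Emit:
{"fn": "drive_tool", "kwargs": {"moves": [[[0,-0.003,0.0018,0,0,0,1],[0,-0.003,0.0018,0,0,0,1],[0.003,-0.003,0.0018,0,0,0,1],[0.006,-0.003,0.0018,0,0,0,1],[0.009,-0.003,0.0018,0,0,0,1],[0.012,-0.003,0.0018,0,0,0,1],[0.014,-0.003,0.0018,0,0,0,1],[0.014,-0.003,0.0018,0,0,0,1],[0.014,-0.003,0.0018,0,0,0,1]]]}}

```text
clock: 57.45
ee_pos: [340.9, -323.8, 21.3]
eef_rot: [-0.0, 0.999, 0.041, -0.0]
force: [-0.1, 0.1, -0.9]
width: 0.406
grasp_force: 61.6
```

Run:
```python
from h import *; from rig import manip
st=meas(manip,4); show(st)
p=manip.capture("scene"); X=cloud(p); z=X[:,:,2]
m=(np.hypot(X[:,:,0]-530,X[:,:,1]+310)<75)&(z>46.5)&(z<60); print(rect(X[m]),np.median(z[m]))
```

```text
torque about tool y: 0.0228 +- 0.0097 Fz -0.82 pos [ 340.8 -323.8   21.3] [0.07 0.01 0.01]
{'clock': np.float64(57.6), 'ee_pos': array([ 340.727, -323.85 ,   21.304]), 'force': array([ 0.477,  1.079, -1.344]), 'torque': array([ 0.038, -0.047, -0.032]), 'width': np.float64(0.41), 'grasp_force': np.float64(61.634), 'joint_positions': array([-0.998,  0.689,  1.964, -0.   ,  0.489,  0.491])}
(array([ 526.5, -310.9]), 6.0, array([116.9,  50.1])) 49.39076498208772
```

Emit:
{"fn": "drive_tool", "kwargs": {"moves": [[[0,0,-0.004,0,0,0,1],[0,0,-0.01,0,0,0,1],[0.001,0,-0.016,0,0,0,1],[0.0025,0,-0.021,0,0,0,1],[0.005,0,-0.03,0,0,0,1],[0.009,0,-0.0375,0,0,0,1],[0.009,0,-0.0375,0,0,0,1],[0.009,0,-0.0375,0,0,0,1]]]}}

```text
clock: 58.5
ee_pos: [350.4, -323.5, 59.3]
eef_rot: [0.001, 0.999, 0.041, 0.0]
force: [-0.1, 0.0, -0.5]
width: 0.402
grasp_force: 61.7
```

Run:
```python
from h import *; from rig import manip
st=meas(manip,4); show(st)
p=manip.capture("scene"); X=cloud(p); z=X[:,:,2]
m=(np.hypot(X[:,:,0]-530,X[:,:,1]+310)<75)&(z>46.5)&(z<160); P=X[m]; u=np.array([np.cos(np.radians(4.7)),np.sin(np.radians(4.7))])
a=(P[:,:2]-[533.2,-309.4])@u
for s in range(-70,60,15):
    q=(a>s)&(a<s+15); print(s,q.sum(),np.median(P[q][:,2]).round(1) if q.sum() else None)
```

```text
torque about tool y: 0.0297 +- 0.0065 Fz -1.27 pos [ 350.1 -323.3   58.9] [0.2  0.15 0.22]
{'clock': np.float64(58.65), 'ee_pos': array([ 349.819, -323.135,   58.691]), 'force': array([ 0.449, -0.606, -1.383]), 'torque': array([ 0.036, -0.017, -0.069]), 'width': np.float64(0.407), 'grasp_force': np.float64(61.695), 'joint_positions': array([-0.981,  0.614,  1.934,  0.   ,  0.593,  0.508])}
-70 19 78.9
-55 150 85.5
-40 160 79.8
-25 154 74.1
-10 161 68.9
5 160 63.0
20 167 57.3
35 161 51.6
50 14 49.0
```

The lid is up at about 21°, so the arc continues.

Emit:
{"fn": "drive_tool", "kwargs": {"moves": [[[0.005,0,-0.008,0,0,0,1],[0.009,0,-0.015,0,0,0,1],[0.0145,0,-0.0215,0,0,0,1],[0.0205,0,-0.0275,0,0,0,1],[0.0265,0,-0.0335,0,0,0,1],[0.033,0,-0.039,0,0,0,1],[0.0395,0,-0.044,0,0,0,1],[0.0465,0,-0.0485,0,0,0,1],[0.054,0,-0.052,0,0,0,1],[0.0615,0,-0.055,0,0,0,1],[0.068,0,-0.057,0,0,0,1],[0.0745,0,-0.059,0,0,0,1],[0.079,0,-0.06,0,0,0,1],[0.083,0,-0.0605,0,0,0,1],[0.083,0,-0.0605,0,0,0,1],[0.083,0,-0.0605,0,0,0,1],[0.083,0,-0.0605,0,0,0,1]]]}}

```text
clock: 60.45
ee_pos: [432.4, -316.4, 119.2]
eef_rot: [-0.0, 0.999, 0.041, -0.0]
force: [0.5, 0.4, -1.5]
width: 0.407
grasp_force: 61.7
```

```bash
cat > lid.py <<'E'
from h import *; from rig import manip
st=manip.read_state(); show(st)
p=manip.capture("scene"); X=cloud(p); z=X[:,:,2]
m=(np.hypot(X[:,:,0]-545,X[:,:,1]+310)<90)&(z>51)&(z<175); P=X[m]; u=np.array([np.cos(np.radians(4.7)),np.sin(np.radians(4.7))])
a=(P[:,:2]-[533.2,-309.4])@u; b=(P[:,:2]-[533.2,-309.4])@np.array([-u[1],u[0]])
for s in range(50,170,12):
    q=(P[:,2]>s)&(P[:,2]<s+12)&(abs(b)<27)&(a>0); print(s,q.sum(),np.percentile(a[q],[10,50,90]).round(1) if q.sum() else None)
cv2.imwrite("pics/lid.png",cv2.resize(p["image"][180:300,150:310],(800,600),interpolation=cv2.INTER_CUBIC)[:,:,::-1])
E
python3 lid.py
```

```text
{'clock': np.float64(60.45), 'ee_pos': array([ 432.416, -316.355,  119.246]), 'force': array([ 0.537,  0.449, -1.463]), 'torque': array([-0.032,  0.04 ,  0.006]), 'width': np.float64(0.407), 'grasp_force': np.float64(61.683), 'joint_positions': array([-0.84 ,  0.555,  1.75 ,  0.   ,  0.836,  0.649])}
50 74 [48.7 50.2 51.9]
62 78 [47.5 49.3 51.1]
74 95 [46.4 47.8 50.1]
86 84 [45.2 47.  48.5]
98 97 [43.  45.4 47.4]
110 93 [42.2 44.5 46. ]
122 96 [40.7 42.8 44.7]
134 186 [ 5.1 39.5 43.1]
146 112 [37.4 39.8 41.5]
158 1 [43.6 43.6 43.6]
```

View pics/lid.png

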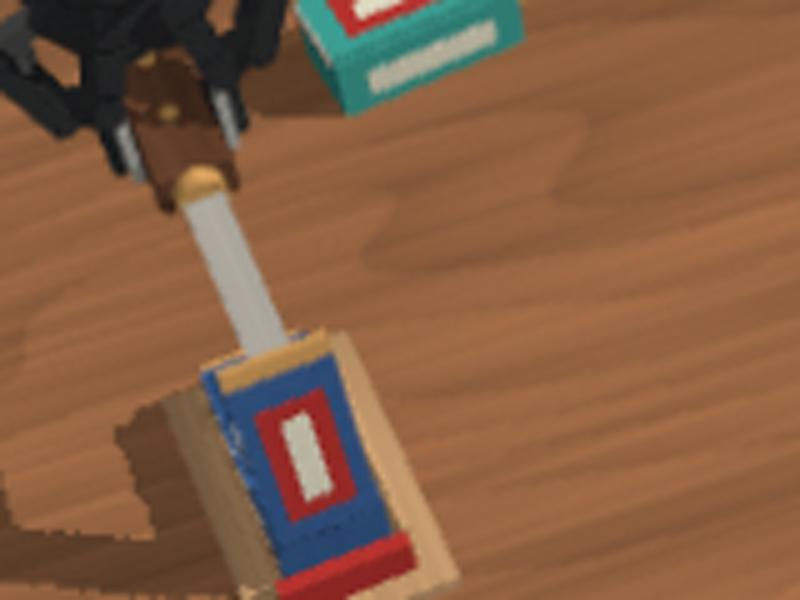

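The lid stands at about 84° and the tin has not moved in the cradle. I withdraw the blade and carry it back to the pad.

Emit:
{"fn": "drive_tool", "kwargs": {"moves": [[[-0.02,0,0,0,0,0,1],[-0.06,0,0,0,0,0,1],[-0.1,0,-0.02,0,0,0,1],[-0.1,0,-0.07,0,0,0,1],[-0.1,0,-0.1,0,0,0,1],[-0.1,0,-0.1,0,0,0,1],[-0.1,0,-0.1,0,0,0,1]]]}}

```text
clock: 61.2
ee_pos: [332.7, -324.6, 219.7]
eef_rot: [0.001, 0.999, 0.041, 0.0]
force: [-0.5, 0.5, -1.4]
width: 0.407
grasp_force: 61.8
```

Run:
```python
from h import *; from rig import manip
st=meas(manip,3)
plan(st,(500,-120,225,45),(721,-1,225,86.4),(721,-1,20,86.4),(721,-1,-2.3,86.4))
```

```text
torque about tool y: 0.0230 +- 0.0280 Fz -1.40 pos [ 332.5 -324.   218.8] [0.21 0.49 0.66]
(500, -120, 225, 45) -> [0.1838, -0.1891, -0.0067] [-0.003, 0.0, -0.704] rows 5.3
(721, -1, 225, 86.4) -> [0.4138, -0.2896, -0.0067] [-0.003, -0.001, -1.426] rows 5.0
(721, -1, 20, 86.4) -> [0.4141, -0.2891, 0.1983] [-0.003, -0.001, -1.426] rows 4.1
(721, -1, -2.3, 86.4) -> [0.4141, -0.289, 0.2206] [-0.003, -0.001, -1.426] rows 0.4
```

Emit:
{"fn": "drive_tool", "kwargs": {"moves": [[[0.184,-0.189,-0.007,0,0,-0.704,1],[0.184,-0.189,-0.007,0,0,-0.704,1],[0.184,-0.189,-0.007,0,0,-0.704,1],[0.184,-0.189,-0.007,0,0,-0.704,1],[0.184,-0.189,-0.007,0,0,-0.704,1],[0.414,-0.289,-0.007,0,0,-1.426,1],[0.414,-0.289,-0.007,0,0,-1.426,1],[0.414,-0.289,-0.007,0,0,-1.426,1],[0.414,-0.289,-0.007,0,0,-1.426,1],[0.414,-0.289,-0.007,0,0,-1.426,1],[0.414,-0.289,-0.007,0,0,-1.426,1],[0.414,-0.289,-0.007,0,0,-1.426,1],[0.414,-0.289,-0.007,0,0,-1.426,1],[0.414,-0.289,0.04,0,0,-1.426,1],[0.414,-0.289,0.08,0,0,-1.426,1],[0.414,-0.289,0.12,0,0,-1.426,1],[0.414,-0.289,0.15,0,0,-1.426,1],[0.414,-0.289,0.15,0,0,-1.426,1],[0.414,-0.289,0.15,0,0,-1.426,1]]]}}

```text
clock: 63.25
ee_pos: [720.9, -3.7, 69.3]
eef_rot: [-0.001, 0.729, 0.684, -0.001]
force: [0.6, -0.2, -0.3]
width: 0.409
grasp_force: 61.7
```

Run:
```python
from h import *; from rig import manip
st=meas(manip,3); 
plan(st,(721,-1,20,86.4),(721,-1,-2.3,86.4))
```

```text
torque about tool y: 0.0089 +- 0.0172 Fz -0.14 pos [722.2  -3.6  70.8] [1.01 0.05 1.12]
(721, -1, 20, 86.4) -> [0.0025, -0.0027, 0.052] [0.004, 0.0, -0.001] rows 1.0
(721, -1, -2.3, 86.4) -> [0.0025, -0.0028, 0.0743] [0.004, 0.0, -0.001] rows 0.4
```

Emit:
{"fn": "drive_tool", "kwargs": {"moves": [[[0.002,-0.002,0.03,0,0,0,1],[0.002,-0.002,0.055,0,0,0,1],[0.002,-0.002,0.066,0,0,0,1],[0.002,-0.002,0.071,0,0,0,1],[0.002,-0.002,0.071,0,0,0,1],[0.002,-0.002,0.071,0,0,0,1],[0.002,-0.002,0.071,0,0,0,1]]]}}

```text
clock: 64.1
ee_pos: [721.2, -0.8, -0.1]
eef_rot: [0.001, 0.729, 0.685, 0.001]
force: [-0.6, 0.9, -1.5]
width: 0.402
grasp_force: 61.7
```

Emit:
{"fn": "drive_tool", "kwargs": {"moves": [[[0,0,0.0015,0,0,0,1],[0,0,0.0025,0,0,0,1],[0,0,0.0025,0,0,0,1],[0,0,0.0025,0,0,0,0.4],[0,0,0.0025,0,0,0,0.4],[0,0,0.0025,0,0,0,0.4],[0,0,-0.01,0,0,0,0.4],[0,0,-0.05,0,0,0,0.4],[0,0,-0.1,0,0,0,0.4],[0,0,-0.15,0,0,0,0.4],[0,0,-0.2,0,0,0,0.4],[0,0,-0.25,0,0,0,0.4],[0,0,-0.25,0,0,0,0.4],[0,0,-0.25,0,0,0,0.4]]]}}

```text
clock: 65.5
ee_pos: [720.8, -0.6, 251.6]
eef_rot: [0.002, 0.729, 0.685, 0.002]
force: [-0.6, 0.4, -1.1]
width: 0.603
grasp_force: 0.0
```

```bash
python3 - <<'E'
from h import *; from rig import manip
st=manip.read_state(); p=manip.capture("wrist"); X=cloud(p,st)
S=cv2.cvtColor(p["image"],cv2.COLOR_RGB2HSV)[:,:,1]; z=X[:,:,2]
near=(abs(X[:,:,0]-722)<40)&(abs(X[:,:,1]-20)<150)
for nm,m in(("handle",near&(z>23)&(z<34)),("pad",near&(z<9)&(z>2)&(S<90))):
    n,l,s,_=cv2.connectedComponentsWithStats(m.astype(np.uint8)); i=1+np.argmax(s[1:,4]); print(nm,rect(X[l==i]),np.median(z[l==i]))
s=manip.capture("scene")
for o in tins(s,cloud(s)): print(o)
cv2.imwrite("pics/fin.png",s["image"][:,:,::-1])
E
python3 lid.py | tail -9
```

```text
handle (array([720. , -16.4]), 86.9, array([107.2,  36.5])) 28.52787445335035
pad (array([718.6,  30.3]), 86.6, array([248.3,  59.8])) 4.755127756268166
(array([526.9, 318.6]), 4.2, array([236.9,  54.2]), np.float64(45.9), array([482., 318.]))
(array([533.3, 240.3]), 3.5, array([234.3,  51.4]), np.float64(45.9), array([533., 243.]))
(array([ 573.9, -306.5]), -85.8, array([46.7,  9.9]), np.float64(134.8), array([ 573., -306.]))
62 84 [47.7 49.1 51.2]
74 83 [46.5 48.5 49.8]
86 92 [45.2 47.  48.6]
98 90 [43.8 45.8 47.6]
110 99 [42.4 44.4 46.3]
122 95 [40.5 43.1 44.9]
134 101 [39.9 41.6 43.4]
146 113 [36.9 39.9 41.6]
158 1 [42.2 42.2 42.2]
```

View pics/fin.png

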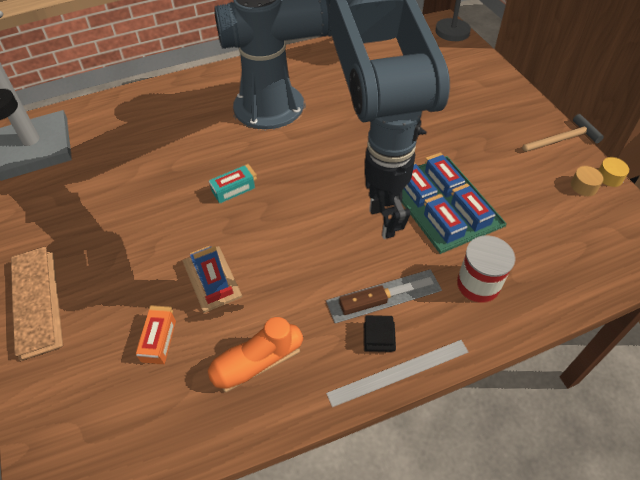

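The picture shows four shut tins in the tray, the open tin in the cradle with its lid near upright (about 84°), the blade on its pad and the bystanders untouched. I hand the job in.

```bash
python3 -c "
from rig import manip
print(manip.close_job())"
```

```text
the job is handed in; nothing more can be done
None
```

The rattling tin is in the cradle with its lid levered up to about 84°, the four silent tins stand shut in the green tray, the blade is back on its pad, and the job is handed in (no verdict was returned).

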